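Preset a roller coil: wind to the stop, count three turns back, lock

ROBOT

A 7-joint arm with a two-finger parallel gripper is mounted at the origin on a cart in front of the work surface, level with it; the furniture and walls round the work are solid. World frame = base frame: x ahead of the robot, y to its left, z up, the work surface at z = 0. Lengths are in m, angles in rad, forces in N, time in s.
With the tool pointing down it reaches from about 0.4 to 0.875 m from the base axis. Payload 19.3 kg.
Tool frame: the origin (TCP) lies midway between the tips of the shut fingers; the grasp point (between the pads) lies bot.grip_point_offset behind it (bot.grip_point_offset is the distance from the TCP to the grasp point, in m); z points along the fingers, y is the direction in which the jaws open and shut (so a half turn about z gives the same grasp; the last joint's range is limited). The gripper opens to 85 mm and grips with 20 to 120 N. Pads are 22 mm wide; open, the fingers measure 114 mm over their backs; the gripper's body (76 mm by 85 mm) begins 54 mm behind the grasp point. The pads swing forward as they close: fully open they stand 13 mm farther back than shut.
Start: joints at [1.148, 0.521, -0.036, 1.599, 0.021, 1.021, -0.113], TCP at [0.216, -0.587, 0.231] pointing down, gripper open.
Joint ranges: [-2.91, 2.91], [-0.3, 2.13], [-1.5, 1.42], [0.17, 2.43], [-1.26, 4.41], [0.16, 1.93], [-2.52, 2.52]. Speed limits (rad/s): [1.89, 1.89, 2.39, 2.39, 3.01, 3.01, 3.01].

INTERFACE

Orientations are given as [roll, pitch, yaw] about the fixed x, y, z axes, in that order (R = Rz(yaw) Ry(pitch) Rx(roll)).
In Python, from workcell import bot gives the robot as it stands.
- The arm moves only by the tool servo_tool, never from a script. Its argument "rows" is a list that holds one entry, the list of rows, each a list of 6 numbers: the shift along the tool's x, y, z in cm, then the turn, a rotation vector about the tool's x, y, z in degrees. A call has 1 to 5 rows; each row shifts and turns the commanded pose from where the row before left it, along the tool's axes as they then stand; what a row does not reach is not made up. A row lasts 1/8 s, in which the tool goes at most 62.5 mm and 10.7 degrees, less where a joint would pass 70% of its speed; a pose out of reach is approached as far as the arm can. A call is refused whole if a number of a shift passes 6.25 or a number of a turn 10.7, either way. A call with a gripper value outside its range is refused whole. "grip" is the opening, from -1 (shut) to 1 (fully open), so that 0 is half open, set as the call begins (left out, the last holds). The fingers move at their own pace and stop on an object; "squeeze" is the grip in N (left out, the last holds). Time passes only in rows, so rows that do not move let the fingers close. It gives the time, the measured TCP pose, the force and the opening at its end, in the units of the state.
- bot.observe(): the state, without advancing time (a new reading comes with each control period).
- bot.grab_frame(name): name is "scene" or "top" or "wrist"; returns a dict with "image" (480x640x3 uint8, red, green, blue), "K" (3x3 intrinsics, pixels), "R" (3x3) and "t" (3): a world point X has camera coordinates R X + t; the wrist camera has in their place "mount" (4x4, takes a point from camera to tool coordinates, whose origin is the TCP and whose axes are the flange's). Camera axes: x right, y down, z forward; pixel columns grow to the right and rows downward; lengths in m; the calibration is good to about 2 mm. A picture is of the moment at which its call begins: read the wrist's pose just before it. There is no depth.
- bot.job_done(): hands the job in, once; it reports no verdict.
The state is a dict: "clock": time; "qpos": joint angles; "qd": joint speeds; "joint_efforts": joint torques, N m; "position": TCP position; "tool_rot": TCP orientation; "force": force on the tool from outside, world axes, zero at the start; "moment": the same for the moment, N m; "grip_width": finger opening in m.
Only numpy, scipy, OpenCV 4.12 (cv2) and the standard library are available. Lean on these libraries where they do the work, as an engineer would, in place of code of your own. Each camera call takes 0.05 s, during which the arm holds its last target.

TASK

Preset the variable coil on the bench: by its crank, wind it gently clockwise (seen from above) until you feel it come up against its end stop, without straining the flexible coupling, then wind it back exactly three full turns counter-clockwise, to the nearest gap of the toothed disc. Finally slide the lock bolt on the panel all the way into that gap, let go of everything, and leave the battery, the capacitor and the connector beside it where they stand.

Things in the scene. Friction and masses are not known exactly. Their poses are not given: they have to be found in the camera images.
- tuner: open-frame variable coil module held to the bench by suction feet: black base, grey top panel (165 x 150 mm, its top 104 mm up) on four posts, copper coil between them; hand crank and lock bolt on the panel; no dial or counter. Origin on the crank axis at bench level, z up along it; the lock bolt is on the -x side. The crank starts about 0.6 to 1.7 turns counter-clockwise of the end stop.
- axis (a point): point on the crank axis 158 mm above the bench. Clockwise runs to the end stop, a hard stop on the coil's shaft that may lie at any crank angle. Under the crank is a steel disc with eight teeth (50 mm across); a gap between teeth faces the bolt whenever the line from axis to hand grip stands at a multiple of 45 degrees to the tuner's x axis
- knob (a point): middle of the crank's upright black hand grip, a cylinder 22 mm in diameter, 46 mm tall (134 to 180 mm above the bench), that spins freely on its pin 45 mm from the crank axis; the steel crank arm passes under it (124 to 132 mm). Turning takes about 1.4 N at the hand grip
- coupling (a joint): twist (rad) of the flexible coupling between crank and coil shaft, 0 unloaded, negative when the crank is forced clockwise; stiffness 1.5 N m per rad, about 0.75 N per mm at the hand grip. Beyond 0.4 rad (about 13 N at the hand grip) it is damaged.
- roller_mid (a point): centre of the small brass contact roller (17 mm across) on its rod beside the coil, under the panel; it climbs 2 mm for each counter-clockwise turn of the coil
- bolt (a joint): travel of the lock bolt (m): 0 withdrawn, 0.013 fully home between two teeth; slides along the tuner's +x towards the crank axis, friction about 1.5 N, stays where left. Its round nose (8 mm wide) pulls the crank into line if that is within about 10 degrees of a gap; if it meets a tooth head-on it stops at about 0.004 and the crank must be turned a little
- stud (a point): middle of the upright steel stud on the lock bolt, 13 mm in diameter, 115 to 128 mm above the bench (the bolt plate under it is 14 mm wide), pushed along the tuner's +x to lock
- battery_9v: block battery standing on end, 18 x 26 x 48 mm, origin under its centre; bystander
- big_cap: black can capacitor, 36 mm in diameter, 54 mm tall, origin under its centre; bystander
- connector_din: grey round connector lying on the bench, 18 x 40 x 18 mm, origin under its centre; bystander

How it is judged:
By the outcome, as a careful person would: the job done as asked, in the order asked, and still so for the second after the job is handed in, with the robot touching nothing.
It also fails if it takes over 72 s, if anything falls off the work surface, if the arm or the gripper's body presses on something with over 40 N, if the wrist force passes 120 N, or if a joint passes its speed limit or range.

## Working session

There is one attempt and no reset: what is moved stays moved. The work goes in short steps, Python scripts to look and compute and a tool call to move; the robot and the scene stay as the last step left them, time stands still between calls to the robot, and variables do not carry over. Pictures are saved under pics/ and viewed, and the job is handed in when it is done.

Besides the shell and the picture viewer there is one more tool, called as name([rows], argument=value, ...), one row to a line, values as JSON. servo_tool: Moves the arm, as the interface text tells. Its arguments: {"type":"object","properties":{"rows":{"type":"array"},"grip":{"type":"number"},"squeeze":{"type":"number"}},"required":["rows"]}

```bash
ls; mkdir -p pics
cat > h.py <<'E'
import numpy as np, cv2
from workcell import bot
def snap(c,n):
    f=bot.grab_frame(c); cv2.imwrite(f'pics/{n}.png',f['image'][:,:,::-1]); np.savez(f'pics/{n}.npz',**f); return f
def ray(f,u,v):
    d=np.linalg.inv(f['K'])@[u,v,1]; return -f['R'].T@f['t'], f['R'].T@d
def onz(f,u,v,z):
    c,d=ray(f,u,v); return c+d*(z-c[2])/d[2]
def proj(f,X):
    p=f['K']@(f['R']@np.array(X)+f['t']); return p[:2]/p[2]
E
python3 - <<'E'
from h import *
print(bot.observe(), bot.grip_point_offset)
f=snap('top','top0'); g=snap('scene','sc0')
for k in(f,g): print(k['K'],-k['R'].T@k['t'],k['R'])
E
```

```text
pics
{'clock': 0.0, 'qpos': array([ 1.1477959 ,  0.5220359 , -0.03631054,  1.59997352,  0.02114706,
        1.02110329, -0.11280975]), 'qd': array([-1.99901772e-04, -1.40260407e-03,  4.49699689e-04,  2.42934437e-03,
       -1.93247090e-03, -1.12744428e-05,  3.56750045e-04]), 'joint_efforts': array([-2.11577157e-03, -9.27114487e+01,  1.97871119e+00, -3.69935739e+01,
        1.77650212e-02,  8.17100750e-03,  5.44948534e-05]), 'position': array([ 0.21581253, -0.58621003,  0.23072462]), 'tool_rot': array([-3.14045595e+00,  4.39888712e-05,  3.52737803e-01]), 'force': array([0.34253597, 0.04022054, 1.30425863]), 'moment': array([-0.03992045,  0.06477795,  0.03832153]), 'grip_width': 0.08541990085707751} 0.0187
[[520.3419168    0.         314.93090408]
 [  0.         520.3419168  235.47078089]
 [  0.           0.           1.        ]] [0.52353263 0.11773979 0.98244627] [[ 0.0016458  -0.99999072 -0.00398096]
 [-0.99881262 -0.00145    -0.04869548]
 [ 0.04868926  0.00405638 -0.99880574]]
[[533.850553     0.         314.53774314]
 [  0.         533.850553   239.10147814]
 [  0.           0.           1.        ]] [-0.04717889  0.6602205   0.63869753] [[-0.67350272 -0.73874312 -0.02554769]
 [-0.3665067   0.36375475 -0.85636168]
 [ 0.64192439 -0.56739852 -0.51574412]]
```

View pics/top0.png

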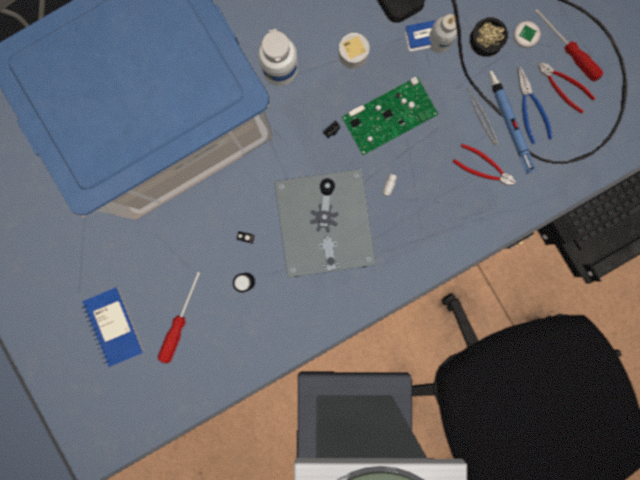

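View pics/sc0.png

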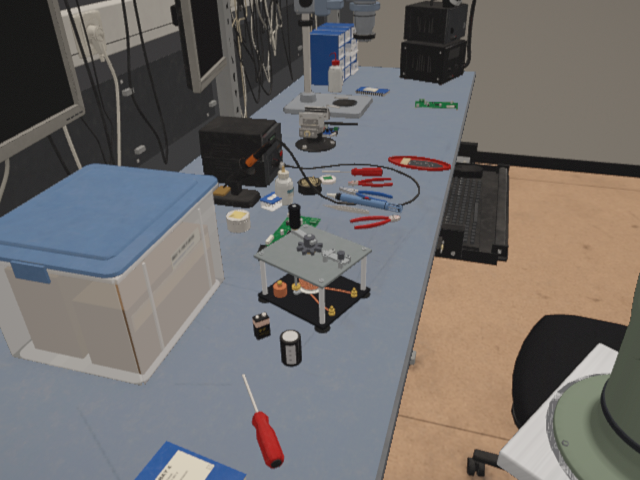

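Run:
```python
from h import *
a=cv2.imread('pics/top0.png')[160:290,225:410]; cv2.imwrite('pics/top0z.png',cv2.resize(a,None,fx=4,fy=4,interpolation=cv2.INTER_CUBIC))
a=cv2.imread('pics/sc0.png')[190:370,230:390]; cv2.imwrite('pics/sc0z.png',cv2.resize(a,None,fx=3.3,fy=3.3,interpolation=cv2.INTER_CUBIC))
```

```text
(no output)
```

View pics/top0z.png

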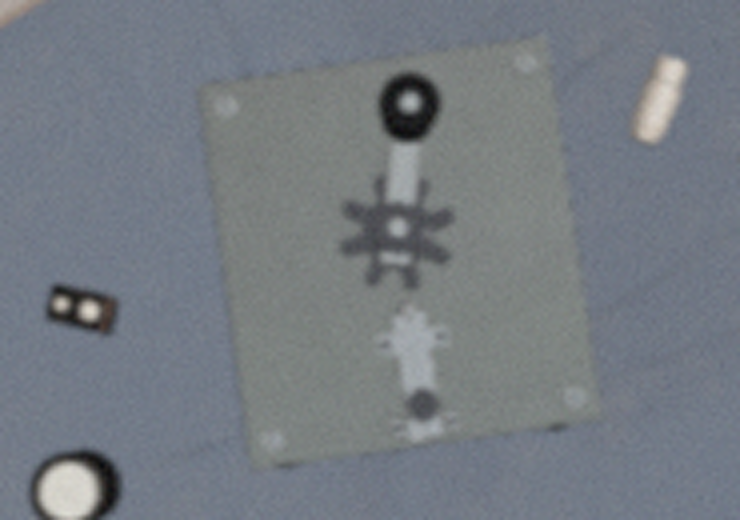

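View pics/sc0z.png

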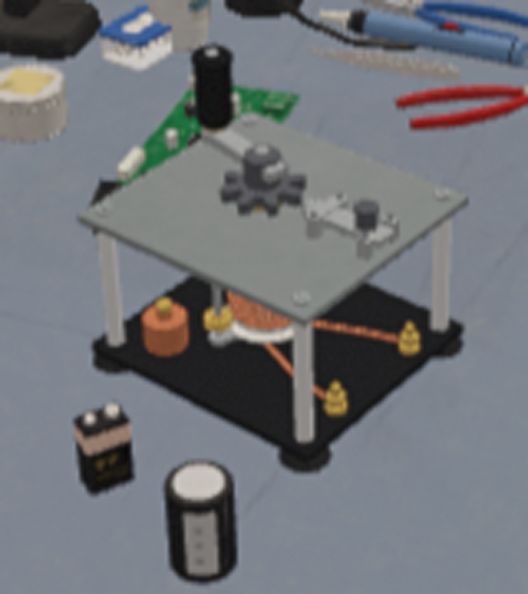

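```bash
cat >> h.py <<'E'
def tri(obs):
    A=np.zeros((3,3));b=np.zeros(3)
    for f,u,v in obs:
        c,d=ray(f,u,v); d=d/np.linalg.norm(d); P=np.eye(3)-np.outer(d,d); A+=P;b+=P@c
    return np.linalg.solve(A,b)
E
python3 - <<'E'
from h import *
f=dict(np.load('pics/top0.npz'));g=dict(np.load('pics/sc0.npz'))
T=lambda u,v:(f,225+(u+.5)/4-.5,160+(v+.5)/4-.5)
S=lambda u,v:(g,230+u/3.3,190+v/3.3)
for n,a,b in [('knobtop',(410,104),(213,53)),('stud',(423,400),(366,206)),('hub',(398,227),(263,150)),('cap',(68,490),(200,480))]:
    print(n,tri([T(*a),S(*b)]).round(4), 'onz', onz(*T(*a),{'knobtop':.18,'stud':.128,'hub':.14,'cap':.054}[n]).round(4))
C=[onz(*T(*p),.104) for p in [(200,85),(545,38),(600,418),(253,468)]]
W=[onz(*T(*p),.104) for p in [(226,107),(526,63),(575,398),(272,440)]]
print(np.round(C,4)); print(np.linalg.norm(np.diff(C+[C[0]],axis=0),axis=1), np.mean(C,0),np.mean(W,0))
xs=[C[0]-C[3],C[1]-C[2],W[0]-W[3],W[1]-W[2]]; ys=[C[0]-C[1],C[3]-C[2],W[0]-W[1],W[3]-W[2]]
print([np.degrees(np.arctan2(a[1],a[0])) for a in xs],[np.degrees(np.arctan2(-a[0],a[1])) for a in ys])
E
```

```text
knobtop [0.6396 0.1016 0.1794] onz [0.6401 0.1022 0.18  ]
stud [0.5246 0.0948 0.126 ] onz [0.5256 0.0958 0.128 ]
hub [0.5953 0.1054 0.136 ] onz [0.5957 0.1063 0.14  ]
cap [0.4845 0.2509 0.0528] onz [0.4855 0.2518 0.054 ]
[[0.6591 0.19   0.104 ]
 [0.6794 0.0434 0.104 ]
 [0.5182 0.0206 0.104 ]
 [0.4969 0.1668 0.104 ]]
[0.14797269 0.16283452 0.14765055 0.16389912] [0.58840323 0.10518535 0.104     ] [0.58842347 0.10507135 0.104     ]
[np.float64(8.137773755221344), np.float64(8.024843447482526), np.float64(8.093669322458677), np.float64(8.140346998680782)] [np.float64(7.867547288586279), np.float64(8.280199129638119), np.float64(8.455564486244405), np.float64(7.974995931329089)]
```

Run:
```python
from h import *
f=dict(np.load('pics/top0.npz'));g=dict(np.load('pics/sc0.npz'))
print(tri([(f,268,99),(g,217,187)]), tri([(f,80,211),(g,131,272)]))
print(proj(g,[.6398,.102,.18]),proj(g,[.5955,.1056,.136]))
```

```text
[0.76543583 0.18934716 0.20691549] [0.5893484  0.45286299 0.22813552]
[293.82252293 205.79839283] [308.97406887 235.42106141]
```

servo_tool([
  [[0,0,-1.5,0,0,10.7],[0,0,-1.5,0,0,1.4],[3,-3.6,0,0,0,0],[3,-3.6,0,0,0,0],[3,-3.6,0,0,0,0]],
], grip=1, squeeze=25)

```text
clock: 0.72
position: [0.2905, -0.4656, 0.2617]
tool_rot: [3.141, -0.0, 0.146]
force: [1.4, -0.7, -0.2]
grip_width: 0.0853
```

servo_tool([
  [[3,-3.6,0,0,0,0],[3,-3.6,0,0,0,0],[3,-3.6,0,0,0,0],[3,-3.6,0,0,0,0],[3,-3.6,0,0,0,0]],
])

```text
clock: 1.35
position: [0.4136, -0.2662, 0.2618]
tool_rot: [3.141, -0.0, 0.146]
force: [0.3, -0.7, 0.6]
grip_width: 0.0854
```

servo_tool([
  [[3,-3.6,0,0,0,0],[3,-3.6,0,0,0,0],[3,-3.6,0,0,0,0],[3,-3.6,0,0,0,0],[0,0,0,0,0,0]],
])

```text
clock: 1.98
position: [0.5128, -0.1046, 0.2615]
tool_rot: [-3.141, -0.001, 0.15]
force: [-0.8, -0.9, -0.3]
grip_width: 0.0858
```

Run:
```python
from h import *
o=bot.observe(); print(o['position'],o['tool_rot'],o['qpos'],o['clock'])
f=bot.grab_frame('wrist'); cv2.imwrite('pics/w1.png',f['image'][:,:,::-1]); print(f['K'],f['mount'])
from scipy.spatial.transform import Rotation as R
```

```text
[ 0.51280614 -0.10464683  0.26153851] [-3.14078475e+00 -8.08998187e-04  1.50302929e-01] [ 0.2525474   0.33189517 -0.20964397  1.82321112  0.07984213  0.99407653
 -1.41001387] 1.975
[[349.33339889   0.         317.82474374]
 [  0.         349.33339889 242.86865649]
 [  0.           0.           1.        ]] [[ 4.37548445e-04 -9.44313470e-01 -3.29046924e-01  8.57234071e-02]
 [ 9.99999611e-01  6.65378578e-04 -5.79788674e-04  3.13410412e-05]
 [ 7.66443029e-04 -3.29046542e-01  9.44313394e-01 -1.42568327e-01]
 [ 0.00000000e+00  0.00000000e+00  0.00000000e+00  1.00000000e+00]]
```

View pics/w1.png

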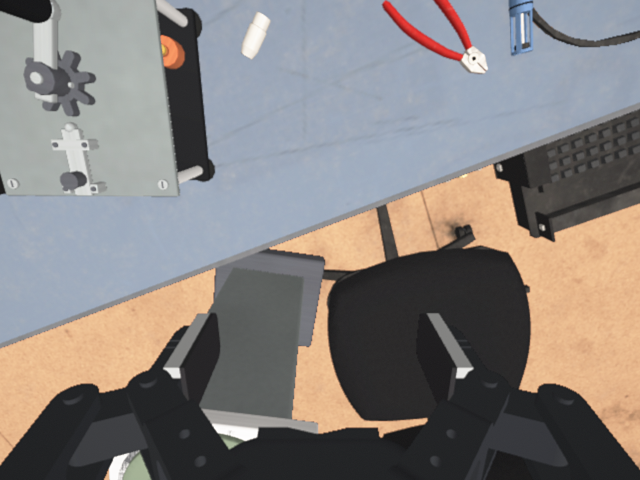

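servo_tool([
  [[3.9,-4.6,0,0,0,0.5],[3.9,-4.6,0,0,0,0],[3.9,-4.6,0,0,0,0],[3.9,-4.6,0,0,0,0],[0,0,0,0,0,0]],
])

```text
clock: 2.65
position: [0.6419, 0.0989, 0.2607]
tool_rot: [-3.14, 0.0, 0.139]
force: [-0.5, -0.8, -0.8]
grip_width: 0.0858
```

```bash
cat >> h.py <<'E'
from scipy.spatial.transform import Rotation as Ro
def wsnap(n):
    o=bot.observe(); f=bot.grab_frame('wrist'); cv2.imwrite(f'pics/{n}.png',f['image'][:,:,::-1])
    T=np.eye(4); T[:3,:3]=Ro.from_euler('xyz',o['tool_rot']).as_matrix(); T[:3,3]=o['position']
    M=np.linalg.inv(T@f['mount']); g=dict(image=f['image'],K=f['K'],R=M[:3,:3],t=M[:3,3]); np.savez(f'pics/{n}.npz',**g); return o,g
E
python3 - <<'E'
from h import *
o,g=wsnap('w2'); print(o['position'],o['tool_rot'],o['force'],o['clock'])
for p in [(.64,.102,.18),(.5955,.1056,.136),(.525,.0955,.128)]: print(proj(g,p))
E
```

```text
[0.64192426 0.0989327  0.26066101] [-3.14001723e+00  3.51994210e-04  1.39369045e-01] [-0.513592   -0.81344321 -0.84990385] 2.65
[313.34893476 255.79430205]
[302.76915255 284.84205485]
[304.40917704 350.00024187]
```

View pics/w2.png

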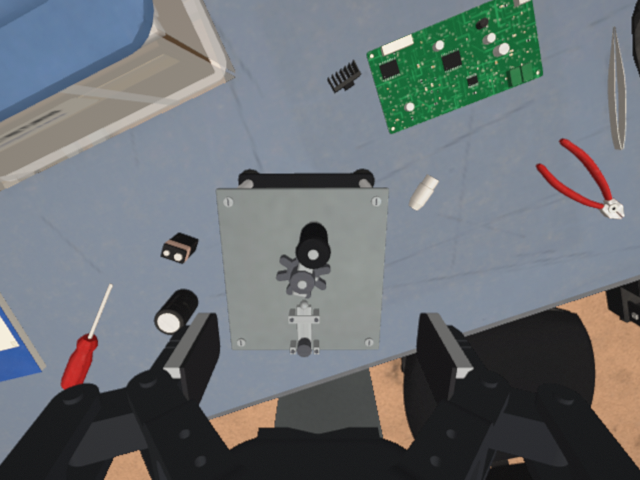

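servo_tool([
  [[-0.15,-0.3,3,0,0,0],[0,0,3,0,0,0],[0,0,3,0,0,0],[0,0,2.9,0,0,0],[0,0,0,0,0,0]],
])

```text
clock: 3.32
position: [0.6382, 0.0959, 0.141]
tool_rot: [3.141, 0.003, 0.132]
force: [-1.4, -0.4, 0.1]
grip_width: 0.0854
```

servo_tool([
  [[0,0,0,0,0,0],[0,0,0,0,0,0],[0,0,0,0,0,0],[0,0,0,0,0,0]],
], grip=-1, squeeze=25)

```text
clock: 3.82
position: [0.6397, 0.0983, 0.143]
tool_rot: [-3.141, -0.001, 0.133]
force: [0.8, 0.4, 4.9]
grip_width: 0.0223
```

servo_tool([
  [[0,0,0,0,0,0],[0,0,0,0,0,0]],
])

```text
clock: 4.08
position: [0.6398, 0.0983, 0.1429]
tool_rot: [-3.141, -0.001, 0.133]
force: [0.5, 1.4, 6.6]
grip_width: 0.0227
```

Run:
```python
from h import *
o,g=wsnap('w3'); print(o['position'],o['tool_rot'],o['force'],o['moment'],o['clock'],o['grip_width'])
snap('top','top1');
a=cv2.imread('pics/sc0.png')
f=snap('scene','sc1'); a=cv2.imread('pics/sc1.png')[120:370,180:440]; cv2.imwrite('pics/sc1z.png',cv2.resize(a,None,fx=2.3,fy=2.3))
```

```text
[0.63976019 0.09831393 0.14289299] [-3.14137979e+00 -1.24691085e-03  1.32998356e-01] [0.52900742 1.35298512 6.55988322] [ 0.2349793  -0.12786169  0.02338043] 4.075 0.022699101900536645
```

View pics/w3.png

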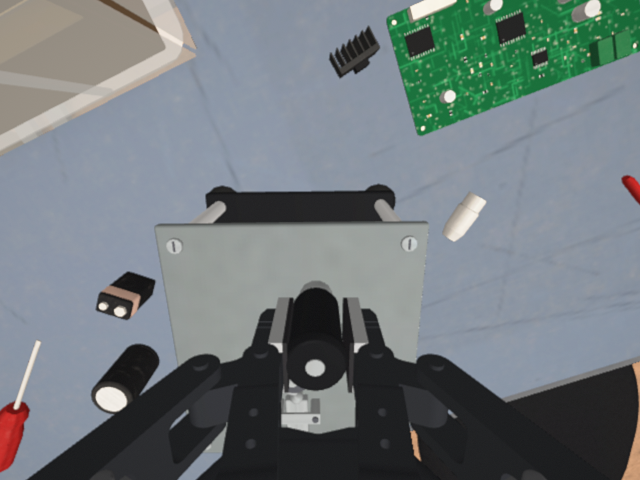

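View pics/sc1z.png

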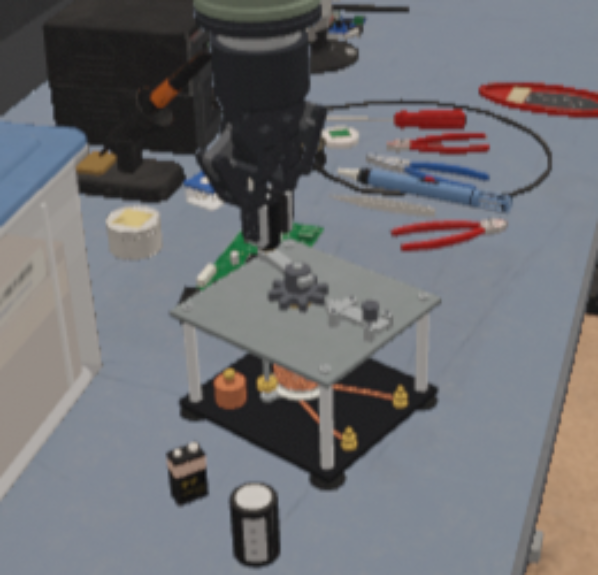

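```bash
cat > plan.py <<'E'
import sys
from h import *
def plan(steps, ax=(.5955,.1056), r=.045, log=True):
    o=bot.observe(); p=o['position']; yaw=o['tool_rot'][2]
    d=p[:2]-ax; a=np.degrees(np.arctan2(d[1],d[0]))
    print('clock %.2f ang %.2f rad %.4f z %.4f yaw %.2f F %s gw %.4f'%(o['clock'],a,np.hypot(*d),p[2],np.degrees(yaw),o['force'].round(1),o['grip_width']))
    t=np.array([-d[1],d[0]])/np.hypot(*d); print('Ftan %.2f Frad %.2f'%(o['force'][:2]@t,o['force'][:2]@d/np.hypot(*d)))
    if log: open('log.txt','a').write(' '.join('%.5f'%v for v in [o['clock'],*p,yaw,*o['force']])+'\n')
    cur=p[:2].copy(); rows=[]
    for s in steps:
        a+=s; q=np.array(ax)+r*np.array([np.cos(np.radians(a)),np.sin(np.radians(a))]); w=q-cur; cur=q
        rows.append([round(100*(w[0]*np.cos(yaw)+w[1]*np.sin(yaw)),2), round(-100*(-w[0]*np.sin(yaw)+w[1]*np.cos(yaw)),2),0,0,0,0])
    print(rows)
if __name__=='__main__': plan([float(x) for x in sys.argv[1:]])
E
python3 plan.py -10 -12 -12 -12 -12
```

```text
clock 4.22 ang -9.27 rad 0.0448 z 0.1429 yaw 7.62 F [0.8 0.6 7. ] gw 0.0220
Ftan 0.70 Frad 0.67
[[np.float64(-0.28), np.float64(0.73), 0, 0, 0, 0], [np.float64(-0.51), np.float64(0.79), 0, 0, 0, 0], [np.float64(-0.66), np.float64(0.67), 0, 0, 0, 0], [np.float64(-0.79), np.float64(0.51), 0, 0, 0, 0], [np.float64(-0.88), np.float64(0.34), 0, 0, 0, 0]]
```

servo_tool([
  [[-0.28,0.73,-0.05,0,0,0],[-0.51,0.79,0,0,0,0],[-0.66,0.67,0,0,0,0],[-0.79,0.51,0,0,0,0],[-0.88,0.34,0,0,0,0]],
])

```text
clock: 4.85
position: [0.6119, 0.0633, 0.1429]
tool_rot: [3.142, -0.0, 0.133]
force: [0.9, 1.2, 3.2]
grip_width: 0.0223
```

```bash
sed -i 's/rows.append(\[round(100/rows.append([float(round(100/; s/,2), round(-100/,2)), float(round(-100/; s/,2),0,0,0,0\])/,2)),0,0,0,0])/' plan.py; sed -n 14,16p plan.py; python3 plan.py -15 -15 -15 -15 -15; ls -la; python3 -c "
from h import *
o=bot.observe(); print(o['tool_rot'],o['moment'])"
```

```text
if __name__=='__main__': plan([float(x) for x in sys.argv[1:]])
clock 4.85 ang -68.80 rad 0.0454 z 0.1429 yaw 7.59 F [0.9 1.2 3.2] gw 0.0223
Ftan 1.24 Frad -0.81
[[-1.18, 0.09, 0, 0, 0, 0], [-1.16, -0.18, 0, 0, 0, 0], [-1.07, -0.48, 0, 0, 0, 0], [-0.91, -0.74, 0, 0, 0, 0], [-0.69, -0.95, 0, 0, 0, 0]]
total 24
drwxr-xr-x  3 agent agent 4096 Dec  7 15:27 .
drwxr-xr-x 23 root  root  4096 Dec  7 15:19 ..
-rw-r--r--  1 agent agent  989 Dec  7 15:25 h.py
-rw-r--r--  1 agent agent  128 Dec  7 15:27 log.txt
drwxr-xr-x  2 agent agent 4096 Dec  7 15:26 pics
-rw-r--r--  1 agent agent  951 Dec  7 15:27 plan.py
[ 3.14154665e+00 -1.94090717e-04  1.32549274e-01] [ 0.26089391 -0.19203348 -0.00259261]
```

servo_tool([
  [[-1.18,0.09,0,0,0,0],[-1.16,-0.18,0,0,0,0],[-1.07,-0.48,0,0,0,0],[-0.91,-0.74,0,0,0,0],[-0.69,-0.95,0,0,0,0]],
])

```text
clock: 5.48
position: [0.5589, 0.0788, 0.1431]
tool_rot: [3.141, 0.0, 0.132]
force: [-0.9, -2.3, 9.0]
grip_width: 0.0221
```

```bash
python3 plan.py -12 -12 -12
```

```text
clock 5.47 ang -143.81 rad 0.0454 z 0.1431 yaw 7.57 F [-0.9 -2.3  9. ] gw 0.0221
Ftan 1.27 Frad 2.08
[[-0.33, -0.89, 0, 0, 0, 0], [-0.17, -0.92, 0, 0, 0, 0], [0.02, -0.94, 0, 0, 0, 0]]
```

servo_tool([
  [[-0.33,-0.89,-0.05,0,0,0],[-0.17,-0.92,0,0,0,0],[0.02,-0.94,0,0,0,0]],
])

```text
clock: 5.85
position: [0.5504, 0.106, 0.1433]
tool_rot: [3.141, 0.001, 0.133]
force: [-3.2, -1.6, 6.4]
grip_width: 0.0222
```

```bash
python3 plan.py -6 -6 -6 -6
```

```text
clock 5.85 ang 179.47 rad 0.0451 z 0.1433 yaw 7.60 F [-3.2 -1.6  6.4] gw 0.0222
Ftan 1.60 Frad 3.16
[[0.1, -0.46, 0, 0, 0, 0], [0.14, -0.45, 0, 0, 0, 0], [0.19, -0.43, 0, 0, 0, 0], [0.23, -0.41, 0, 0, 0, 0]]
```

Run:
```python
from h import *
y=np.radians(7.6); a=179.5
for k in range(38):
    P=[]
    for s in (0,-6,-12):
        P.append(.045*np.array([np.cos(np.radians(a+s)),np.sin(np.radians(a+s))]))
    R=[]
    for w in np.diff(P,axis=0): R.append([round(float(100*(w[0]*np.cos(y)+w[1]*np.sin(y))),2),round(float(-100*(-w[0]*np.sin(y)+w[1]*np.cos(y))),2)])
    a-=12; q=np.array([.5955,.1056])+P[-1]
    print('->%.1f'%a,R,'tan (%.2f,%.2f) pos'%(-np.sin(np.radians(a)),np.cos(np.radians(a))),q.round(4))
```

```text
->167.5 [[0.09, -0.46], [0.14, -0.45]] tan (-0.22,-0.98) pos [0.5516 0.1153]
->155.5 [[0.18, -0.43], [0.23, -0.41]] tan (-0.41,-0.91) pos [0.5546 0.1243]
->143.5 [[0.27, -0.39], [0.31, -0.35]] tan (-0.59,-0.80) pos [0.5593 0.1324]
->131.5 [[0.35, -0.32], [0.38, -0.28]] tan (-0.75,-0.66) pos [0.5657 0.1393]
->119.5 [[0.4, -0.24], [0.43, -0.2]] tan (-0.87,-0.49) pos [0.5733 0.1448]
->107.5 [[0.45, -0.15], [0.46, -0.11]] tan (-0.95,-0.30) pos [0.582  0.1485]
->95.5 [[0.47, -0.06], [0.47, -0.01]] tan (-1.00,-0.10) pos [0.5912 0.1504]
->83.5 [[0.47, 0.04], [0.46, 0.09]] tan (-0.99,0.11) pos [0.6006 0.1503]
->71.5 [[0.45, 0.14], [0.43, 0.18]] tan (-0.95,0.32) pos [0.6098 0.1483]
->59.5 [[0.41, 0.23], [0.39, 0.27]] tan (-0.86,0.51) pos [0.6183 0.1444]
->47.5 [[0.35, 0.31], [0.32, 0.35]] tan (-0.74,0.68) pos [0.6259 0.1388]
->35.5 [[0.28, 0.38], [0.24, 0.4]] tan (-0.58,0.81) pos [0.6321 0.1317]
->23.5 [[0.2, 0.43], [0.15, 0.45]] tan (-0.40,0.92) pos [0.6368 0.1235]
->11.5 [[0.11, 0.46], [0.06, 0.47]] tan (-0.20,0.98) pos [0.6396 0.1146]
->-0.5 [[0.01, 0.47], [-0.04, 0.47]] tan (0.01,1.00) po
[... 1088 characters left out ...]
6]
->-180.5 [[-0.01, -0.47], [0.04, -0.47]] tan (-0.01,-1.00) pos [0.5505 0.106 ]
->-192.5 [[0.09, -0.46], [0.14, -0.45]] tan (-0.22,-0.98) pos [0.5516 0.1153]
->-204.5 [[0.18, -0.43], [0.23, -0.41]] tan (-0.41,-0.91) pos [0.5546 0.1243]
->-216.5 [[0.27, -0.39], [0.31, -0.35]] tan (-0.59,-0.80) pos [0.5593 0.1324]
->-228.5 [[0.35, -0.32], [0.38, -0.28]] tan (-0.75,-0.66) pos [0.5657 0.1393]
->-240.5 [[0.4, -0.24], [0.43, -0.2]] tan (-0.87,-0.49) pos [0.5733 0.1448]
->-252.5 [[0.45, -0.15], [0.46, -0.11]] tan (-0.95,-0.30) pos [0.582  0.1485]
->-264.5 [[0.47, -0.06], [0.47, -0.01]] tan (-1.00,-0.10) pos [0.5912 0.1504]
->-276.5 [[0.47, 0.04], [0.46, 0.09]] tan (-0.99,0.11) pos [0.6006 0.1503]
```

servo_tool([
  [[0.09,-0.46,0,0,0,0],[0.14,-0.45,0,0,0,0],[0.18,-0.43,0,0,0,0],[0.23,-0.41,0,0,0,0]],
])

```text
clock: 6.35
position: [0.5546, 0.1245, 0.1433]
tool_rot: [3.141, 0.001, 0.133]
force: [-4.5, 0.7, 8.2]
grip_width: 0.0224
```

servo_tool([
  [[0.27,-0.39,0,0,0,0],[0.31,-0.35,0,0,0,0]],
])

```text
clock: 6.6
position: [0.5594, 0.1327, 0.1433]
tool_rot: [3.142, 0.001, 0.133]
force: [-3.2, 0.6, 6.7]
grip_width: 0.0224
```

servo_tool([
  [[0.35,-0.32,0,0,0,0],[0.38,-0.28,0,0,0,0]],
])

```text
clock: 6.85
position: [0.5659, 0.1398, 0.1433]
tool_rot: [-3.141, 0.001, 0.133]
force: [-2.7, 0.7, 7.1]
grip_width: 0.0224
```

servo_tool([
  [[0.4,-0.24,0,0,0,0],[0.43,-0.2,0,0,0,0]],
])

```text
clock: 7.1
position: [0.5736, 0.1453, 0.1433]
tool_rot: [-3.141, 0.001, 0.133]
force: [-2.2, 0.8, 6.2]
grip_width: 0.0222
```

servo_tool([
  [[0.45,-0.15,0,0,0,0],[0.46,-0.11,0,0,0,0]],
])

```text
clock: 7.35
position: [0.5824, 0.1491, 0.1433]
tool_rot: [-3.141, 0.001, 0.133]
force: [-2.2, 1.6, 4.7]
grip_width: 0.0223
```

1.6 N – only running friction.

servo_tool([
  [[0.47,-0.06,0,0,0,0],[0.47,-0.01,0,0,0,0]],
])

```text
clock: 7.6
position: [0.5916, 0.1509, 0.1432]
tool_rot: [-3.141, 0.001, 0.133]
force: [-1.9, 0.7, 5.1]
grip_width: 0.0223
```

servo_tool([
  [[0.47,0.04,0,0,0,0],[0.46,0.09,0,0,0,0]],
])

```text
clock: 7.85
position: [0.6015, 0.1506, 0.1433]
tool_rot: [-3.142, 0.0, 0.133]
force: [-1.1, 0.8, 3.5]
grip_width: 0.0223
```

servo_tool([
  [[0.45,0.14,0,0,0,0],[0.43,0.18,0,0,0,0]],
])

```text
clock: 8.1
position: [0.6109, 0.1484, 0.1432]
tool_rot: [3.142, 0.0, 0.133]
force: [-1.2, 0.8, 3.0]
grip_width: 0.0226
```

servo_tool([
  [[0.41,0.23,0,0,0,0],[0.39,0.27,0,0,0,0]],
])

```text
clock: 8.35
position: [0.6194, 0.1443, 0.1432]
tool_rot: [3.141, 0.0, 0.133]
force: [-1.3, 0.9, 1.5]
grip_width: 0.0229
```

servo_tool([
  [[0.35,0.31,0,0,0,0],[0.32,0.35,0,0,0,0]],
])

```text
clock: 8.6
position: [0.6269, 0.1386, 0.1431]
tool_rot: [3.142, 0.0, 0.133]
force: [-1.3, 0.0, -0.3]
grip_width: 0.0224
```

servo_tool([
  [[0.28,0.38,0,0,0,0],[0.24,0.4,0,0,0,0]],
])

```text
clock: 8.85
position: [0.633, 0.1316, 0.1432]
tool_rot: [3.142, 0.0, 0.133]
force: [-2.4, -0.5, -1.6]
grip_width: 0.0221
```

servo_tool([
  [[0.2,0.43,0,0,0,0],[0.15,0.45,0,0,0,0]],
])

```text
clock: 9.1
position: [0.6375, 0.1233, 0.1431]
tool_rot: [3.142, 0.0, 0.133]
force: [-2.7, -0.1, -2.8]
grip_width: 0.0224
```

servo_tool([
  [[0.11,0.46,0,0,0,0],[0.06,0.47,0,0,0,0]],
])

```text
clock: 9.35
position: [0.6404, 0.1144, 0.1431]
tool_rot: [-3.142, 0.0, 0.133]
force: [-3.2, 0.8, -4.4]
grip_width: 0.0221
```

servo_tool([
  [[0.01,0.47,0,0,0,0],[-0.04,0.47,0,0,0,0]],
])

```text
clock: 9.6
position: [0.6413, 0.1051, 0.1431]
tool_rot: [-3.142, 0.0, 0.133]
force: [-3.3, 2.0, -5.4]
grip_width: 0.0226
```

servo_tool([
  [[-0.13,0.46,0.05,0,0,0],[-0.18,0.45,0,0,0,0]],
])

```text
clock: 9.85
position: [0.6398, 0.0957, 0.1431]
tool_rot: [-3.141, -0.001, 0.133]
force: [-1.8, 2.0, -1.3]
grip_width: 0.0222
```

servo_tool([
  [[-0.18,0.43,0,0,0,0],[-0.23,0.41,0,0,0,0]],
])

```text
clock: 10.1
position: [0.6368, 0.0868, 0.143]
tool_rot: [-3.141, -0.001, 0.133]
force: [-2.1, 2.2, -0.5]
grip_width: 0.0222
```

servo_tool([
  [[-0.27,0.39,0,0,0,0],[-0.31,0.35,0,0,0,0]],
])

```text
clock: 10.35
position: [0.6319, 0.0787, 0.1429]
tool_rot: [-3.141, -0.0, 0.133]
force: [-0.2, 2.3, 1.8]
grip_width: 0.0227
```

servo_tool([
  [[-0.35,0.32,0,0,0,0],[-0.38,0.28,0,0,0,0]],
])

```text
clock: 10.6
position: [0.6254, 0.0718, 0.143]
tool_rot: [3.142, -0.001, 0.133]
force: [-0.1, 1.2, 2.4]
grip_width: 0.0224
```

servo_tool([
  [[-0.4,0.24,0,0,0,0],[-0.43,0.2,0,0,0,0]],
])

```text
clock: 10.85
position: [0.6177, 0.0663, 0.143]
tool_rot: [3.142, -0.0, 0.133]
force: [1.7, 1.9, 2.7]
grip_width: 0.0223
```

servo_tool([
  [[-0.22,0.08,0,0,0,0],[-0.23,0.07,0,0,0,0]],
])

```text
clock: 11.1
position: [0.6136, 0.0644, 0.143]
tool_rot: [3.142, -0.0, 0.133]
force: [1.2, 0.5, 3.7]
grip_width: 0.0227
```

servo_tool([
  [[-0.46,0.11,0,0,0,0],[-0.47,0.08,0,0,0,0]],
])

```text
clock: 11.35
position: [0.6045, 0.0612, 0.1429]
tool_rot: [3.142, -0.0, 0.133]
force: [1.1, 0.9, 4.5]
grip_width: 0.0225
```

servo_tool([
  [[-0.47,0.03,0,0,0,0],[-0.47,-0.03,0,0,0,0]],
])

```text
clock: 11.6
position: [0.595, 0.06, 0.1429]
tool_rot: [3.142, -0.0, 0.133]
force: [1.5, -0.3, 4.1]
grip_width: 0.0222
```

servo_tool([
  [[-0.46,-0.07,0,0,0,0],[-0.46,-0.14,0,0,0,0]],
])

```text
clock: 11.85
position: [0.5856, 0.0608, 0.1429]
tool_rot: [3.141, -0.0, 0.133]
force: [1.6, 0.3, 5.4]
grip_width: 0.0226
```

servo_tool([
  [[-0.44,-0.17,0,0,0,0],[-0.42,-0.22,0,0,0,0]],
])

```text
clock: 12.1
position: [0.5767, 0.0635, 0.1429]
tool_rot: [3.141, -0.0, 0.133]
force: [2.9, -0.9, 4.4]
grip_width: 0.0226
```

servo_tool([
  [[-0.2,-0.12,0,0,0,0],[-0.19,-0.14,0,0,0,0]],
])

```text
clock: 12.35
position: [0.5728, 0.0655, 0.1429]
tool_rot: [3.141, -0.001, 0.133]
force: [4.4, -2.6, 4.5]
grip_width: 0.0225
```

```bash
python3 plan.py -1.5 -1.5
```

```text
clock 12.35 ang -119.50 rad 0.0461 z 0.1429 yaw 7.60 F [ 4.4 -2.6  4.5] gw 0.0225
Ftan 5.14 Frad 0.12
[[-0.03, -0.16, 0, 0, 0, 0], [-0.09, -0.07, 0, 0, 0, 0]]
```

servo_tool([
  [[-0.09,-0.08,0,0,0,0],[-0.09,-0.08,0,0,0,0]],
])

```text
clock: 12.6
position: [0.571, 0.0666, 0.1429]
tool_rot: [3.141, -0.001, 0.132]
force: [5.5, -3.2, 4.3]
grip_width: 0.0226
```

```bash
python3 plan.py 2 2 2 2 2
```

```text
clock 12.60 ang -122.18 rad 0.0460 z 0.1429 yaw 7.59 F [ 5.5 -3.2  4.3] gw 0.0226
Ftan 6.33 Frad -0.20
[[0.19, 0.02, 0, 0, 0, 0], [0.13, 0.09, 0, 0, 0, 0], [0.13, 0.09, 0, 0, 0, 0], [0.13, 0.09, 0, 0, 0, 0], [0.13, 0.08, 0, 0, 0, 0]]
```

Run:
```python
import numpy as np
from scipy.optimize import least_squares
P=np.array([[.6119,.0633],[.5589,.0788],[.5504,.106],[.5546,.1245],[.5594,.1327],[.5659,.1398],[.5736,.1453],[.5824,.1491],[.5916,.1509],[.6015,.1506],[.6109,.1484],[.6194,.1443],[.6269,.1386],[.633,.1316],[.6375,.1233],[.6404,.1144],[.6413,.1051],[.6398,.0957],[.6368,.0868],[.6319,.0787],[.6254,.0718],[.6177,.0663],[.6136,.0644],[.6045,.0612],[.595,.06],[.5856,.0608]])
for r in (None,.045):
    f=(lambda p:np.hypot(P[:,0]-p[0],P[:,1]-p[1])-(p[2] if r is None else r))
    s=least_squares(f,[.5955,.1056,.045]); print(s.x.round(5),np.round(1e3*s.fun,1))
    c=s.x[:2]
    for q in [(.5856,.0608),(.5767,.0635),(.5728,.0655),(.571,.0666),(.6398,.0983)]: print(np.degrees(np.arctan2(q[1]-c[1],q[0]-c[0])).round(2),end=' ')
    print()
```

```text
[0.59565 0.10566 0.04536] [ 0.   0.2 -0.1 -0.2 -0.1 -0.1 -0.   0.1  0.1 -0.   0.  -0.   0.   0.1
  0.   0.2  0.3 -0.1 -0.1 -0.2 -0.3 -0.3 -0.4 -0.   0.3  0.6]
-102.63 -114.21 -119.64 -122.26 -9.46 
[0.59581 0.10571 0.045  ] [ 0.4  0.7  0.4  0.3  0.3  0.4  0.4  0.4  0.4  0.3  0.3  0.2  0.3  0.3
  0.2  0.4  0.5  0.1  0.1  0.1  0.   0.1 -0.   0.3  0.7  1.1]
-102.81 -114.36 -119.79 -122.4 -9.56
```

servo_tool([
  [[0.1,0.07,0,0,0,0],[0.1,0.07,0,0,0,0]],
])

```text
clock: 12.85
position: [0.5731, 0.0655, 0.1429]
tool_rot: [3.141, -0.001, 0.132]
force: [4.5, -3.9, 6.0]
grip_width: 0.0221
```

```bash
sed -i 's/ax=(.5955,.1056), r=.045,/ax=(.5957,.1057), r=.0453,/' plan.py; python3 plan.py 1.5 1.5 1.5
```

```text
clock 12.85 ang -119.32 rad 0.0461 z 0.1429 yaw 7.59 F [ 4.5 -3.9  6. ] gw 0.0221
Ftan 5.86 Frad 1.21
[[0.14, 0.01, 0, 0, 0, 0], [0.1, 0.07, 0, 0, 0, 0], [0.1, 0.06, 0, 0, 0, 0]]
```

servo_tool([
  [[0.13,0.06,0,0,0,0],[0.12,0.07,0,0,0,0],[0,0,0,0,0,0]],
])

```text
clock: 13.22
position: [0.5757, 0.0646, 0.1429]
tool_rot: [3.141, -0.0, 0.132]
force: [3.2, -3.8, 7.3]
grip_width: 0.0225
```

```bash
python3 plan.py 1.5 1.5 1.5
```

```text
clock 13.22 ang -115.95 rad 0.0457 z 0.1429 yaw 7.59 F [ 3.2 -3.8  7.3] gw 0.0225
Ftan 4.54 Frad 1.99
[[0.12, 0.03, 0, 0, 0, 0], [0.1, 0.06, 0, 0, 0, 0], [0.1, 0.06, 0, 0, 0, 0]]
```

servo_tool([
  [[0.13,0.06,0,0,0,0],[0.12,0.07,0,0,0,0],[0,0,0,0,0,0]],
])

```text
clock: 13.6
position: [0.5782, 0.0637, 0.143]
tool_rot: [3.141, -0.0, 0.132]
force: [1.8, -3.5, 8.3]
grip_width: 0.0222
```

```bash
python3 plan.py 1.5 1.5 1.5
```

```text
clock 13.60 ang -112.58 rad 0.0455 z 0.1430 yaw 7.59 F [ 1.8 -3.5  8.3] gw 0.0222
Ftan 2.98 Frad 2.59
[[0.11, 0.04, 0, 0, 0, 0], [0.1, 0.06, 0, 0, 0, 0], [0.11, 0.05, 0, 0, 0, 0]]
```

servo_tool([
  [[0.13,0.04,0,0,0,0],[0.13,0.04,0,0,0,0],[0,0,0,0,0,0]],
])

```text
clock: 13.98
position: [0.5808, 0.0633, 0.143]
tool_rot: [3.141, -0.0, 0.132]
force: [1.0, -2.9, 10.0]
grip_width: 0.0225
```

```bash
python3 plan.py 1.5 1.5 1.5
```

```text
clock 13.97 ang -109.33 rad 0.0450 z 0.1430 yaw 7.59 F [ 1.  -2.9 10. ] gw 0.0225
Ftan 1.86 Frad 2.39
[[0.09, 0.08, 0, 0, 0, 0], [0.11, 0.05, 0, 0, 0, 0], [0.11, 0.05, 0, 0, 0, 0]]
```

servo_tool([
  [[0,0,0,0,0,0],[0,0,0,0,0,0],[0,0,0,0,0,0],[0,0,0,0,0,0]],
], grip=0.3)

```text
clock: 14.48
position: [0.5806, 0.0637, 0.1427]
tool_rot: [-3.142, 0.0, 0.133]
force: [-0.4, 0.2, 0.2]
grip_width: 0.0554
```

servo_tool([
  [[0,0,-4,0,0,0],[0,0,-4,0,0,0],[-1,-1.5,-4,0,0,0],[-1,-1.5,-2,0,0,0],[0,0,0,0,0,0]],
])

```text
clock: 15.1
position: [0.5566, 0.092, 0.2838]
tool_rot: [-3.141, -0.002, 0.135]
force: [-0.1, -0.9, -0.3]
grip_width: 0.0555
```

Run:
```python
from h import *
o,g=wsnap('w4'); print(o['position'],o['tool_rot'],o['force'],o['clock'],o['grip_width'])
f=snap('top','top4')
a=f['image'][160:290,225:410,::-1]; cv2.imwrite('pics/top4z.png',cv2.resize(a,None,fx=4,fy=4,interpolation=cv2.INTER_CUBIC))
```

```text
[0.55661476 0.09199189 0.28383774] [-3.14127022e+00 -1.79273924e-03  1.34623178e-01] [-0.12607103 -0.92087164 -0.32534456] 15.1 0.055493154649619285
```

View pics/w4.png

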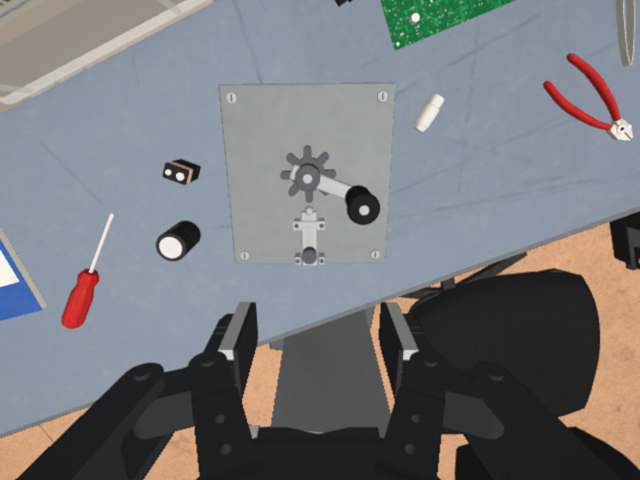

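View pics/top4z.png

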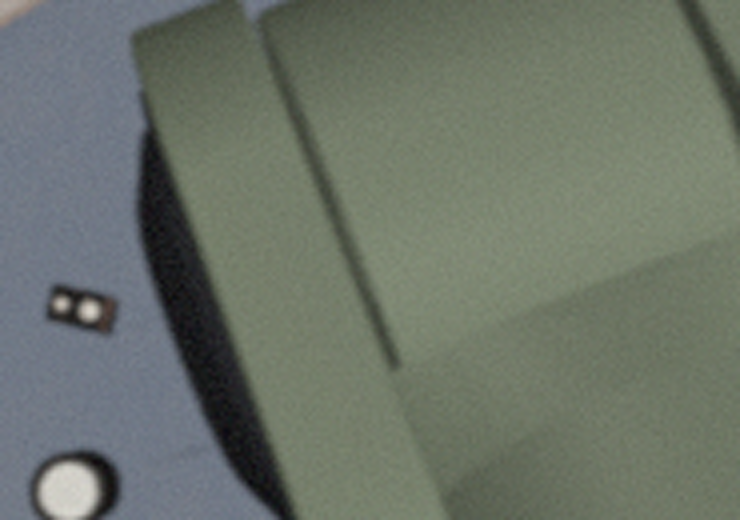

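Run:
```python
from h import *
a=cv2.imread('pics/w4.png')[75:275,210:405]; cv2.imwrite('pics/w4z.png',cv2.resize(a,None,fx=3,fy=3,interpolation=cv2.INTER_CUBIC))
```

```text
(no output)
```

View pics/w4z.png

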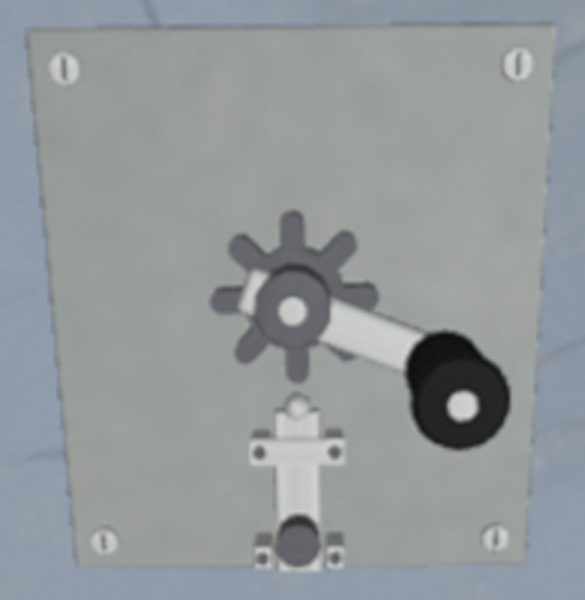

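Run:
```python
from h import *
g=dict(np.load('pics/w4.npz'))
X=lambda u,v,z:onz(g,210+(u+.5)/3-.5,75+(v+.5)/3-.5,z)[:2]
ang=lambda d:np.degrees(np.arctan2(d[1],d[0]))
sc=[X(*p,.105) for p in [(65,69),(518,64),(496,539),(104,541)]]
co=[X(*p,.104) for p in [(28,29),(555,23),(524,562),(78,566)]]
print('screw yaw',ang(sc[0]-sc[3]),ang(sc[1]-sc[2]),ang(sc[0]-sc[1])-90,ang(sc[3]-sc[2])-90)
print('corner yaw',ang(co[0]-co[3]),ang(co[1]-co[2]),ang(co[0]-co[1])-90,ang(co[3]-co[2])-90, np.mean(co,0),np.mean(sc,0))
for zd in (.112,.116):
    tips=np.array([X(*p,zd) for p in [(292,212),(352,236),(378,296),(297,382),(237,360),(211,301),(233,239)]])
    ths=np.array([0,-45,-90,180,135,90,45.])
    from scipy.optimize import least_squares
    f=lambda p:(tips-p[:2]-p[2]*np.c_[np.cos(np.radians(p[3]+ths)),np.sin(np.radians(p[3]+ths))]).ravel()*1e3
    s=least_squares(f,[.5957,.1057,.025,0],x_scale=[.01,.01,.01,10]); print(zd,s.x,np.abs(s.fun).max())
stud=X(298,541,.128); nose=X(298,406,.112); k=X(462,405,.18)
for zh in (.132,.136,.14,.145):
    h=X(292,311,zh); print(zh,h,'r',np.hypot(*(k-h)),'knob ang',ang(k-h),'bolt dir',ang(h-stud))
print('knob',k,'stud',stud,nose,'ang nose-stud',ang(nose-stud), 'knob from fit axis',ang(k-np.array([.5957,.1057])))
```

```text
screw yaw 8.21215100273471 8.329266180572253 8.319093192470376 8.07547008014211
corner yaw 8.265875406131526 8.254716641270061 8.328498753993301 8.318757964851727 [0.58960455 0.10541595] [0.58876059 0.10543479]
0.112 [0.59623048 0.10666803 0.02498489 9.11375137] 0.324282954751804
0.116 [0.59680383 0.10662645 0.02466717 9.11375136] 0.3201592851788185
0.132 [0.59568947 0.10668332] r 0.04493688500142013 knob ang -102.07487440132385 bolt dir 8.548154900634598
0.136 [0.59630909 0.10663871] r 0.045027080895683295 knob ang -102.85778488107182 bolt dir 8.438285038161993
0.14 [0.59692872 0.10659409] r 0.04512564949462842 knob ang -103.63742017602861 bolt dir 8.33027499299698
0.145 [0.59770325 0.10653833] r 0.04526055058135153 knob ang -104.60695360684777 bolt dir 8.197807749769536
knob [0.58628913 0.06274066] stud [0.52604136 0.09621449] [0.56399605 0.10145535] ang nose-stud 7.861804893133898 knob from fit axis -102.35628201805004
```

servo_tool([
  [[1.2,1.7,2,0,0,0],[1.28,1.68,3,0,0,0],[0,0,4,0,0,0],[0,0,4,0,0,0],[0,0,1.1,0,0,0]],
])

```text
clock: 15.82
position: [0.5844, 0.0597, 0.1385]
tool_rot: [3.141, 0.005, 0.133]
force: [0.8, -0.2, -0.2]
grip_width: 0.0555
```

```bash
cat > favg.py <<'E'
from h import *
import sys
F=[];n=int(sys.argv[1]) if len(sys.argv)>1 else 8
for i in range(n):
    o=bot.observe(); F.append(o['force']); bot.grab_frame('top')
F=np.array(F); p=o['position']; d=p[:2]-[.5957,.1057]; a=np.arctan2(d[1],d[0]); m=F.mean(0)
b=np.load('bias.npy') if len(sys.argv)>2 else 0
m=m-b; t=np.array([-np.sin(a),np.cos(a)])
print('clk %.2f pos %s ang %.2f r %.4f F %s sd %s Ftan %.2f Frad %.2f gw %.4f'%(o['clock'],p.round(4),np.degrees(a),np.hypot(*d),m.round(2),F.std(0).round(2),m[:2]@t,m[:2]@[np.cos(a),np.sin(a)],o['grip_width']))
if len(sys.argv)<=2: np.save('bias.npy',m)
E
python3 favg.py 8
```

```text
clk 16.18 pos [0.5866 0.0605 0.1431] ang -101.34 r 0.0461 F [ 0.28 -0.05  0.09] sd [0.5  0.44 0.98] Ftan 0.29 Frad -0.00 gw 0.0556
```

servo_tool([
  [[-0.07,-0.14,0,0,0,0],[0,0,0,0,0,0],[0,0,0,0,0,0],[0,0,0,0,0,0]],
], grip=-1, squeeze=40)

```text
clock: 16.73
position: [0.5853, 0.0618, 0.1421]
tool_rot: [-3.142, -0.001, 0.133]
force: [-0.1, -0.6, 6.3]
grip_width: 0.0221
```

```bash
python3 favg.py 5 b; python3 plan.py -4 -4 -4|tail -1
```

```text
clk 16.93 pos [0.5854 0.0617 0.1421] ang -103.22 r 0.0452 F [-0.46 -0.29  5.49] sd [0.45 0.4  0.78] Ftan -0.38 Frad 0.39 gw 0.0219
[[-0.3, -0.11, 0, 0, 0, 0], [-0.28, -0.14, 0, 0, 0, 0], [-0.27, -0.16, 0, 0, 0, 0]]
```

servo_tool([
  [[-0.3,-0.11,0,0,0,0],[0,0,0,0,0,0]],
])

```text
clock: 17.23
position: [0.5823, 0.0624, 0.1421]
tool_rot: [3.142, -0.001, 0.133]
force: [0.3, -0.2, 5.3]
grip_width: 0.0219
```

```bash
python3 favg.py 5 b; python3 plan.py -4 |tail -1
```

```text
clk 17.43 pos [0.5823 0.0624 0.142 ] ang -107.16 r 0.0453 F [ 0.59 -0.91  5.57] sd [0.51 0.52 0.53] Ftan 0.83 Frad 0.70 gw 0.0220
[[-0.28, -0.14, 0, 0, 0, 0]]
```

servo_tool([
  [[-0.28,-0.14,0,0,0,0],[0,0,0,0,0,0]],
])

```text
clock: 17.73
position: [0.5794, 0.0634, 0.142]
tool_rot: [3.141, -0.001, 0.133]
force: [2.7, -1.6, 5.0]
grip_width: 0.0221
```

```bash
python3 favg.py 5 b; python3 plan.py -4 |tail -1
```

```text
clk 17.93 pos [0.5795 0.0633 0.142 ] ang -110.92 r 0.0453 F [ 2.02 -1.3   5.6 ] sd [0.62 0.55 0.38] Ftan 2.35 Frad 0.50 gw 0.0221
[[-0.27, -0.17, 0, 0, 0, 0]]
```

servo_tool([
  [[-0.27,-0.16,0,0,0,0],[0,0,0,0,0,0]],
])

```text
clock: 18.23
position: [0.5766, 0.0645, 0.142]
tool_rot: [3.141, -0.001, 0.133]
force: [3.3, -1.9, 3.9]
grip_width: 0.0222
```

```bash
python3 favg.py 5 b; python3 plan.py -4 |tail -1
```

```text
clk 18.43 pos [0.5766 0.0645 0.142 ] ang -114.84 r 0.0454 F [ 3.07 -2.1   5.15] sd [0.24 0.32 0.91] Ftan 3.67 Frad 0.61 gw 0.0219
[[-0.25, -0.19, 0, 0, 0, 0]]
```

```bash
python3 plan.py 3.5 3.5 2.5 |tail -1
```

```text
[[0.24, 0.13, 0, 0, 0, 0], [0.25, 0.13, 0, 0, 0, 0], [0.18, 0.08, 0, 0, 0, 0]]
```

servo_tool([
  [[0.24,0.14,0,0,0,0],[0.25,0.13,0,0,0,0],[0.18,0.08,0,0,0,0],[0,0,0,0,0,0]],
])

```text
clock: 18.98
position: [0.5835, 0.0621, 0.1419]
tool_rot: [-3.142, -0.0, 0.133]
force: [0.3, -0.7, 7.1]
grip_width: 0.0219
```

```bash
python3 favg.py 6 b
```

```text
clk 19.23 pos [0.5834 0.0622 0.142 ] ang -105.81 r 0.0453 F [ 0.52 -0.97  7.17] sd [0.38 0.35 0.26] Ftan 0.76 Frad 0.79 gw 0.0218
```

servo_tool([
  [[0.12,0.05,0,0,0,0],[0,0,0,0,0,0]],
])

```text
clock: 19.52
position: [0.5846, 0.0618, 0.1419]
tool_rot: [-3.142, -0.0, 0.133]
force: [0.0, -0.6, 7.7]
grip_width: 0.0223
```

```bash
python3 favg.py 6 b
```

```text
clk 19.77 pos [0.5845 0.0618 0.1419] ang -104.27 r 0.0453 F [-0.35 -0.79  7.46] sd [0.48 0.27 0.5 ] Ftan -0.15 Frad 0.85 gw 0.0217
```

servo_tool([
  [[0,0,0,0,0,0],[0,0,0,0,0,0],[0,0,0,0,0,0]],
], grip=0.3)

```text
clock: 20.2
position: [0.5843, 0.0618, 0.1416]
tool_rot: [-3.142, 0.001, 0.133]
force: [0.2, -0.2, -0.6]
grip_width: 0.0553
```

servo_tool([
  [[0,0,-3,0,0,0],[0,0,-4,0,0,0],[-1.5,-2,-1,0,0,0],[-1.5,-1.3,0,0,0,0],[0,0,0,0,0,0]],
])

```text
clock: 20.82
position: [0.549, 0.0918, 0.2217]
tool_rot: [-3.141, 0.001, 0.135]
force: [-1.2, -0.6, 0.1]
grip_width: 0.0556
```

Run:
```python
from h import *
for i in range(4):
    o,g=wsnap(f'w5_{i}'); print(o['position'],o['tool_rot'],o['clock'])
a=np.mean([cv2.imread(f'pics/w5_{i}.png').astype(float) for i in range(1,4)],0).astype(np.uint8); cv2.imwrite('pics/w5.png',a)
```

```text
[0.54902519 0.09184991 0.22169076] [-3.14137956e+00  6.15776629e-04  1.34985261e-01] 20.825
[0.54981901 0.09107725 0.22161824] [3.14153820e+00 3.69404606e-04 1.34009457e-01] 20.875
[0.55025588 0.09060923 0.2215404 ] [3.14143511e+00 3.19611311e-04 1.33188040e-01] 20.925
[0.55046066 0.09032625 0.22146396] [3.14140838e+00 3.89608118e-04 1.32680937e-01] 20.975
```

View pics/w5.png

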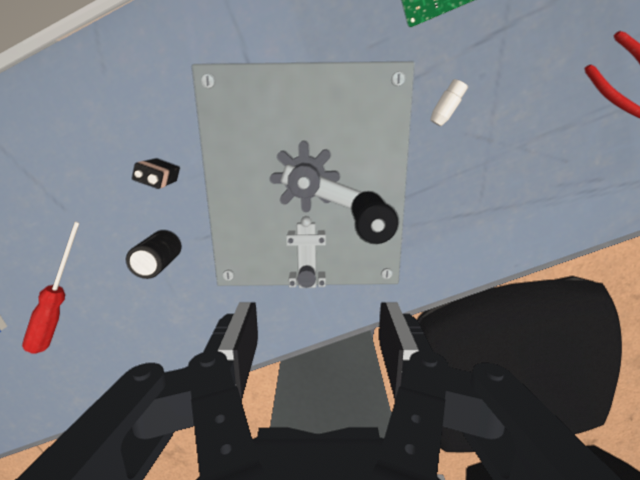

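```bash
cat > phase.py <<'E'
from h import *
from scipy.ndimage import map_coordinates
from scipy.optimize import least_squares
import sys
def run(n,corn,zd=.113,out=None):
    g=dict(np.load(f'pics/{n}.npz')); im=cv2.cvtColor(g['image'],cv2.COLOR_RGB2GRAY).astype(float)
    # panel edges: refine lines with subpixel from gradient? use goodFeatures corner refine
    c=cv2.cornerSubPix(im.astype(np.uint8),np.array(corn,np.float32).reshape(-1,1,2),(5,5),(-1,-1),(3,50,.01)).reshape(-1,2)
    co=[onz(g,*p,.104)[:2] for p in c]; A=lambda d:np.degrees(np.arctan2(d[1],d[0]))
    yaws=[A(co[0]-co[3]),A(co[1]-co[2]),A(co[0]-co[1])-90,A(co[3]-co[2])-90]
    L=[np.linalg.norm(co[0]-co[3]),np.linalg.norm(co[1]-co[2]),np.linalg.norm(co[0]-co[1]),np.linalg.norm(co[3]-co[2])]
    print(n,'yaw',np.round(yaws,2),'mean %.2f'%np.mean(yaws),'sides',np.round(L,4),'ctr',np.mean(co,0).round(4))
    return g,im,np.mean(yaws),co
def polar(g,im,ctr,zd,rs,th):
    P=np.stack([ctr[0]+np.outer(rs,np.cos(th)),ctr[1]+np.outer(rs,np.sin(th)),np.full((len(rs),len(th)),zd)],-1).reshape(-1,3)
    q=(g['R']@P.T+g['t'][:,None]); q=g['K']@q; uv=q[:2]/q[2]
    return map_coordinates(im,[uv[1],uv[0]],order=1).reshape(len(rs),len(th))
E
python3 - <<'E'
from phase import *
for n in ('w5_2','w5_3'):
    g,im,yaw,co=run(n,[(193,64),(413,61),(400,285),(217,286)])
    for zd in (.111,.115):
        best=None
        rs=np.linspace(.018,.0235,8); th=np.radians(np.arange(0,360,.5))
        # unrolled teeth profile about candidate centres; choose centre by matching tooth outer radius
        for cx in np.arange(.594,.599,.0005):
            for cy in np.arange(.104,.1085,.0005):
                pr=polar(g,im,(cx,cy),zd,rs,th).mean(0)
                td=np.degrees(th); 
                ok=np.ones(len(th),bool)
                a=(td-(-103.5)+180)%360-180
                ok&=np.abs(a)>33.75; b=(td-76.5+180)%360-180; ok&=np.abs(b)>33.75
                k=(np.exp(8j*th)*(-(pr-pr[ok].mean())))[ok].mean()
                if best is None or abs(k)>best[0]: best=(abs(k),cx,cy,np.degrees(np.angle(k))/8)
        print(zd,best,'tooth rel tuner',(best[3]-yaw+22.5)%45-22.5)
E
```

```text
w5_2 yaw [8.33 8.03 8.02 8.37] mean 8.19 sides [0.163  0.1621 0.1487 0.1478] ctr [0.5896 0.1055]
0.111 (np.float64(15.954179402301657), np.float64(0.5964999999999997), np.float64(0.1065), np.float64(9.539101217733236)) tooth rel tuner 1.3516642912791887
0.115 (np.float64(15.811079002720616), np.float64(0.5969999999999996), np.float64(0.1065), np.float64(9.54085716071018)) tooth rel tuner 1.3534202342561343
w5_3 yaw [8.35 8.33 8.1  7.69] mean 8.12 sides [0.1606 0.1616 0.1485 0.1485] ctr [0.5903 0.1058]
0.111 (np.float64(15.872346026624092), np.float64(0.5964999999999997), np.float64(0.1065), np.float64(9.57589188163617)) tooth rel tuner 1.4599024251608235
0.115 (np.float64(15.72197693857063), np.float64(0.5969999999999996), np.float64(0.1065), np.float64(9.571271203592165)) tooth rel tuner 1.4552817471168176
```

servo_tool([
  [[1.5,1.6,0.5,0,0,0],[1.6,1.6,1.5,0,0,0],[0,0,3,0,0,0],[0,0,2.9,0,0,0],[0,0,0,0,0,0]],
])

```text
clock: 21.65
position: [0.5848, 0.0618, 0.1407]
tool_rot: [3.141, 0.004, 0.132]
force: [-0.1, -0.2, 0.2]
grip_width: 0.0558
```

```bash
python3 plan.py 0 | head -1
python3 - <<'E'
from phase import *
g,im,yaw,co=run('w4',[(219.5,84.5),(395,82.5),(384.5,262),(236,263.5)])
th=np.radians(np.arange(0,360,.5)); td=np.degrees(th); best=(0,)
for cx in np.arange(.594,.599,.0005):
  for cy in np.arange(.104,.1085,.0005):
    pr=polar(g,im,(cx,cy),.113,np.linspace(.018,.0235,8),th).mean(0)
    ok=(np.abs((td+103.5+180)%360-180)>33.75)&(np.abs((td-76.5+180)%360-180)>33.75)
    k=(np.exp(8j*th)*(-(pr-pr[ok].mean())))[ok].mean()
    if abs(k)>best[0]: best=(abs(k),cx,cy,np.degrees(np.angle(k))/8)
print(best,best[3]-yaw)
E
```

```text
clock 21.65 ang -103.91 rad 0.0452 z 0.1407 yaw 7.56 F [-0.1 -0.2  0.2] gw 0.0558
w4 yaw [8.55 8.09 8.2  8.39] mean 8.31 sides [0.1635 0.163  0.1494 0.1481] ctr [0.5895 0.1052]
(np.float64(15.852966174898128), np.float64(0.5969999999999996), np.float64(0.1065), np.float64(9.47532195445776)) 1.1678271671211213
```

servo_tool([
  [[0,0,0,0,0,0],[0,0,0,0,0,0],[0,0,0,0,0,0],[0,0,0,0,0,0]],
], grip=-1, squeeze=30)

```text
clock: 22.15
position: [0.5861, 0.0627, 0.1439]
tool_rot: [3.141, -0.002, 0.133]
force: [-0.3, -1.9, 7.3]
grip_width: 0.0222
```

```bash
python3 plan.py 18 18 18 18 18 18 18 18 18 18 18 18 18 18 18 18 18 18 18 18
```

```text
clock 22.15 ang -102.61 rad 0.0441 z 0.1439 yaw 7.60 F [-0.3 -1.9  7.3] gw 0.0222
Ftan 0.10 Frad 1.89
[[1.35, 0.39, 0, 0, 0, 0], [1.41, -0.17, 0, 0, 0, 0], [1.29, -0.59, 0, 0, 0, 0], [1.04, -0.96, 0, 0, 0, 0], [0.69, -1.24, 0, 0, 0, 0], [0.28, -1.39, 0, 0, 0, 0], [-0.17, -1.41, 0, 0, 0, 0], [-0.59, -1.29, 0, 0, 0, 0], [-0.96, -1.04, 0, 0, 0, 0], [-1.24, -0.69, 0, 0, 0, 0], [-1.39, -0.28, 0, 0, 0, 0], [-1.41, 0.17, 0, 0, 0, 0], [-1.29, 0.59, 0, 0, 0, 0], [-1.04, 0.96, 0, 0, 0, 0], [-0.69, 1.24, 0, 0, 0, 0], [-0.28, 1.39, 0, 0, 0, 0], [0.17, 1.41, 0, 0, 0, 0], [0.59, 1.29, 0, 0, 0, 0], [0.96, 1.04, 0, 0, 0, 0], [1.24, 0.69, 0, 0, 0, 0]]
```

servo_tool([
  [[1.35,0.39,-0.05,0,0,0],[1.41,-0.17,0,0,0,0],[1.29,-0.59,0,0,0,0],[1.04,-0.96,0,0,0,0],[0.69,-1.24,0,0,0,0]],
])

```text
clock: 22.78
position: [0.6406, 0.0966, 0.1439]
tool_rot: [3.141, -0.002, 0.133]
force: [0.9, -1.7, 4.9]
grip_width: 0.0222
```

```bash
python3 plan.py 18 18 18 18 18
```

```text
clock 22.77 ang -11.52 rad 0.0458 z 0.1439 yaw 7.59 F [ 0.9 -1.7  4.9] gw 0.0222
Ftan -1.49 Frad 1.19
[[0.2, -1.41, 0, 0, 0, 0], [-0.19, -1.4, 0, 0, 0, 0], [-0.62, -1.28, 0, 0, 0, 0], [-0.98, -1.02, 0, 0, 0, 0], [-1.25, -0.67, 0, 0, 0, 0]]
```

Good tracking: -1.5 N, +91°. Quarter 2.

servo_tool([
  [[0.2,-1.41,0,0,0,0],[-0.19,-1.4,0,0,0,0],[-0.62,-1.28,0,0,0,0],[-0.98,-1.02,0,0,0,0],[-1.25,-0.67,0,0,0,0]],
])

```text
clock: 23.4
position: [0.604, 0.1512, 0.1439]
tool_rot: [-3.141, -0.002, 0.134]
force: [1.8, -0.4, 4.2]
grip_width: 0.0219
```

```bash
python3 plan.py 18 18 18 18 18
```

```text
clock 23.40 ang 79.69 rad 0.0463 z 0.1439 yaw 7.67 F [ 1.8 -0.4  4.2] gw 0.0219
Ftan -1.84 Frad -0.03
[[-1.43, -0.13, 0, 0, 0, 0], [-1.4, 0.22, 0, 0, 0, 0], [-1.26, 0.64, 0, 0, 0, 0], [-1.0, 1.0, 0, 0, 0, 0], [-0.64, 1.26, 0, 0, 0, 0]]
```

servo_tool([
  [[-1.43,-0.13,0,0,0,0],[-1.4,0.22,0,0,0,0],[-1.26,0.64,0,0,0,0],[-1.0,1.0,0,0,0,0],[-0.64,1.26,0,0,0,0]],
])

```text
clock: 24.02
position: [0.5507, 0.1128, 0.1437]
tool_rot: [-3.141, -0.001, 0.134]
force: [0.9, 1.0, 3.6]
grip_width: 0.0221
```

```bash
python3 plan.py 18 18 18 18 18
```

```text
clock 24.02 ang 170.97 rad 0.0456 z 0.1437 yaw 7.67 F [0.9 1.  3.6] gw 0.0221
Ftan -1.15 Frad -0.72
[[-0.17, 1.41, 0, 0, 0, 0], [0.25, 1.39, 0, 0, 0, 0], [0.67, 1.25, 0, 0, 0, 0], [1.02, 0.98, 0, 0, 0, 0], [1.28, 0.61, 0, 0, 0, 0]]
```

servo_tool([
  [[-0.17,1.41,0,0,0,0],[0.25,1.39,0,0,0,0],[0.67,1.25,0,0,0,0],[1.02,0.98,0,0,0,0],[1.28,0.61,0,0,0,0]],
])

```text
clock: 24.65
position: [0.5893, 0.0601, 0.1435]
tool_rot: [-3.141, -0.0, 0.132]
force: [-0.7, 1.1, 6.4]
grip_width: 0.0222
```

```bash
python3 plan.py 18 18 18 18 18
```

```text
clock 24.65 ang -98.00 rad 0.0461 z 0.1435 yaw 7.59 F [-0.7  1.1  6.4] gw 0.0222
Ftan -0.87 Frad -0.99
[[1.43, 0.09, 0, 0, 0, 0], [1.39, -0.28, 0, 0, 0, 0], [1.23, -0.7, 0, 0, 0, 0], [0.96, -1.04, 0, 0, 0, 0], [0.59, -1.29, 0, 0, 0, 0]]
```

One turn completed (≈ -98°). Turn 2.

servo_tool([
  [[1.43,0.09,0,0,0,0],[1.39,-0.28,0,0,0,0],[1.23,-0.7,0,0,0,0],[0.96,-1.04,0,0,0,0],[0.59,-1.29,0,0,0,0]],
])

```text
clock: 25.28
position: [0.6413, 0.0994, 0.1438]
tool_rot: [3.141, -0.002, 0.132]
force: [1.7, -2.5, 8.4]
grip_width: 0.0225
```

```bash
python3 plan.py 18 18 18 18 18
```

```text
clock 25.27 ang -7.84 rad 0.0460 z 0.1438 yaw 7.56 F [ 1.7 -2.5  8.4] gw 0.0225
Ftan -2.29 Frad 2.04
[[0.09, -1.43, 0, 0, 0, 0], [-0.29, -1.39, 0, 0, 0, 0], [-0.7, -1.23, 0, 0, 0, 0], [-1.05, -0.96, 0, 0, 0, 0], [-1.29, -0.59, 0, 0, 0, 0]]
```

servo_tool([
  [[0.09,-1.43,-0.05,0,0,0],[-0.29,-1.39,0,0,0,0],[-0.7,-1.23,0,0,0,0],[-1.05,-0.96,0,0,0,0],[-1.29,-0.59,0,0,0,0]],
])

```text
clock: 25.9
position: [0.6005, 0.1516, 0.1439]
tool_rot: [-3.141, -0.001, 0.133]
force: [3.0, 0.3, 3.8]
grip_width: 0.0226
```

```bash
python3 plan.py 18 18 18 18 18
```

```text
clock 25.90 ang 84.07 rad 0.0462 z 0.1439 yaw 7.64 F [3.  0.3 3.8] gw 0.0226
Ftan -2.95 Frad 0.64
[[-1.43, -0.03, 0, 0, 0, 0], [-1.38, 0.33, 0, 0, 0, 0], [-1.21, 0.74, 0, 0, 0, 0], [-0.92, 1.08, 0, 0, 0, 0], [-0.54, 1.31, 0, 0, 0, 0]]
```

servo_tool([
  [[-1.43,-0.03,0,0,0,0],[-1.38,0.33,0,0,0,0],[-1.21,0.74,0,0,0,0],[-0.92,1.08,0,0,0,0],[-0.54,1.31,0,0,0,0]],
])

```text
clock: 26.52
position: [0.5501, 0.1089, 0.1438]
tool_rot: [3.142, 0.0, 0.133]
force: [2.6, 2.0, 1.2]
grip_width: 0.0221
```

```bash
python3 plan.py 18 18 18 18 18
```

```text
clock 26.52 ang 176.03 rad 0.0457 z 0.1438 yaw 7.61 F [2.6 2.  1.2] gw 0.0221
Ftan -2.18 Frad -2.44
[[-0.02, 1.42, 0, 0, 0, 0], [0.38, 1.37, 0, 0, 0, 0], [0.78, 1.18, 0, 0, 0, 0], [1.11, 0.88, 0, 0, 0, 0], [1.33, 0.5, 0, 0, 0, 0]]
```

servo_tool([
  [[-0.02,1.42,0,0,0,0],[0.38,1.37,0,0,0,0],[0.78,1.18,0,0,0,0],[1.11,0.88,0,0,0,0],[1.33,0.5,0,0,0,0]],
])

```text
clock: 27.15
position: [0.5939, 0.0607, 0.1438]
tool_rot: [3.141, 0.0, 0.132]
force: [-1.7, 1.0, 4.3]
grip_width: 0.0222
```

```bash
python3 plan.py 18 18 18 18 18
```

```text
clock 27.15 ang -92.30 rad 0.0451 z 0.1438 yaw 7.57 F [-1.7  1.   4.3] gw 0.0222
Ftan -1.78 Frad -0.94
[[1.41, 0.04, 0, 0, 0, 0], [1.35, -0.42, 0, 0, 0, 0], [1.16, -0.82, 0, 0, 0, 0], [0.85, -1.13, 0, 0, 0, 0], [0.46, -1.34, 0, 0, 0, 0]]
```

Two turns (≈ -92°). Turn 3.

servo_tool([
  [[1.41,0.04,0,0,0,0],[1.35,-0.42,0,0,0,0],[1.16,-0.82,0,0,0,0],[0.85,-1.13,0,0,0,0],[0.46,-1.34,0,0,0,0]],
])

```text
clock: 27.78
position: [0.6415, 0.1045, 0.144]
tool_rot: [3.141, -0.001, 0.132]
force: [0.8, -1.8, 5.0]
grip_width: 0.0222
```

```bash
python3 plan.py 18 18 18 18 18
```

```text
clock 27.77 ang -1.51 rad 0.0458 z 0.1440 yaw 7.57 F [ 0.8 -1.8  5. ] gw 0.0222
Ftan -1.82 Frad 0.88
[[-0.05, -1.43, 0, 0, 0, 0], [-0.44, -1.35, 0, 0, 0, 0], [-0.83, -1.15, 0, 0, 0, 0], [-1.15, -0.83, 0, 0, 0, 0], [-1.35, -0.44, 0, 0, 0, 0]]
```

servo_tool([
  [[-0.05,-1.43,0,0,0,0],[-0.44,-1.35,0,0,0,0],[-0.83,-1.15,0,0,0,0],[-1.15,-0.83,0,0,0,0],[-1.35,-0.44,0,0,0,0]],
])

```text
clock: 28.4
position: [0.5958, 0.1519, 0.1439]
tool_rot: [-3.141, -0.001, 0.133]
force: [1.5, 0.3, 4.5]
grip_width: 0.0223
```

```bash
python3 plan.py 18 18 18 18 18
```

```text
clock 28.40 ang 89.90 rad 0.0462 z 0.1439 yaw 7.64 F [1.5 0.3 4.5] gw 0.0223
Ftan -1.47 Frad 0.26
[[-1.43, 0.12, 0, 0, 0, 0], [-1.34, 0.47, 0, 0, 0, 0], [-1.13, 0.86, 0, 0, 0, 0], [-0.81, 1.16, 0, 0, 0, 0], [-0.41, 1.36, 0, 0, 0, 0]]
```

servo_tool([
  [[-1.43,0.12,0,0,0,0],[-1.34,0.47,0,0,0,0],[-1.13,0.86,0,0,0,0],[-0.81,1.16,0,0,0,0],[-0.41,1.36,0,0,0,0]],
])

```text
clock: 29.02
position: [0.5496, 0.1041, 0.1437]
tool_rot: [3.142, 0.0, 0.133]
force: [1.7, 1.9, -2.0]
grip_width: 0.0222
```

```bash
python3 plan.py 18 18 18 18 18
```

```text
clock 29.02 ang -178.05 rad 0.0461 z 0.1437 yaw 7.61 F [ 1.7  1.9 -2. ] gw 0.0222
Ftan -1.89 Frad -1.79
[[0.17, 1.42, 0, 0, 0, 0], [0.52, 1.32, 0, 0, 0, 0], [0.9, 1.1, 0, 0, 0, 0], [1.19, 0.76, 0, 0, 0, 0], [1.37, 0.36, 0, 0, 0, 0]]
```

servo_tool([
  [[0.17,1.42,0,0,0,0],[0.52,1.32,0,0,0,0],[0.9,1.1,0,0,0,0],[1.19,0.76,0,0,0,0],[1.37,0.36,0,0,0,0]],
])

```text
clock: 29.65
position: [0.5984, 0.0607, 0.1438]
tool_rot: [3.141, 0.0, 0.132]
force: [-1.5, 0.9, 5.7]
grip_width: 0.0224
```

```bash
python3 plan.py 4 4
```

```text
clock 29.65 ang -86.61 rad 0.0450 z 0.1438 yaw 7.58 F [-1.5  0.9  5.7] gw 0.0224
Ftan -1.44 Frad -0.94
[[0.31, 0.04, 0, 0, 0, 0], [0.32, -0.01, 0, 0, 0, 0]]
```

Now to about -79°, then release and rise to look.

servo_tool([
  [[0.31,0.02,0,0,0,0],[0.3,-0.01,0,0,0,0],[0,0,0,0,0,0]],
])

```text
clock: 30.02
position: [0.6041, 0.062, 0.1439]
tool_rot: [3.141, -0.0, 0.133]
force: [-1.0, -1.9, 7.0]
grip_width: 0.0224
```

servo_tool([
  [[0,0,0,0,0,0],[0,0,0,0,0,0],[0,0,0,0,0,0]],
], grip=0.3)

```text
clock: 30.4
position: [0.6033, 0.0623, 0.1436]
tool_rot: [-3.142, 0.0, 0.133]
force: [0.1, 0.8, -0.4]
grip_width: 0.0555
```

servo_tool([
  [[0,0,-3,0,0,0],[0,0,-4,0,0,0],[-2.5,-2,-1,0,0,0],[-3.2,-1.4,0,0,0,0],[0,0,0,0,0,0]],
])

```text
clock: 31.02
position: [0.5408, 0.0892, 0.2243]
tool_rot: [-3.142, 0.0, 0.135]
force: [1.6, 0.3, 0.2]
grip_width: 0.0554
```

Run:
```python
from phase import *
bot.grab_frame('top');bot.grab_frame('top')
o,g=wsnap('w6'); print(o['position'],o['tool_rot'],o['clock'])
```

```text
[0.54263371 0.08825937 0.22404555] [ 3.14145642e+00 -5.72431171e-04  1.33007740e-01] 31.125
```

View pics/w6.png

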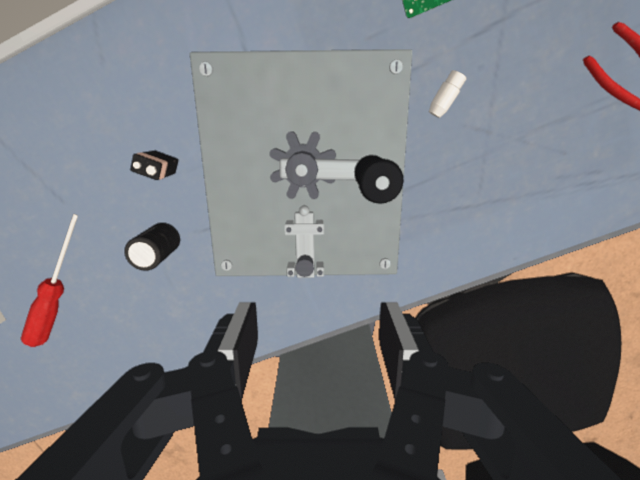

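Run:
```python
from phase import *
g,im,yaw,co=run('w6',[(191,52),(411.5,51),(397.5,274.5),(215.5,276)])
a=cv2.imread('pics/w6.png')[100:290,190:420]; cv2.imwrite('pics/w6z.png',cv2.resize(a,None,fx=3,fy=3,interpolation=cv2.INTER_CUBIC))
th=np.radians(np.arange(0,360,.5)); td=np.degrees(th); best=(0,)
for cx in np.arange(.594,.599,.0005):
  for cy in np.arange(.104,.1085,.0005):
    pr=polar(g,im,(cx,cy),.113,np.linspace(.018,.0235,8),th).mean(0)
    ok=(np.abs((td+82+180)%360-180)>33.75)&(np.abs((td-98+180)%360-180)>33.75)
    k=(np.exp(8j*th)*(-(pr-pr[ok].mean())))[ok].mean()
    if abs(k)>best[0]: best=(abs(k),cx,cy,np.degrees(np.angle(k))/8)
print(best,'gap offset from bolt',(best[3]-yaw+22.5-0)%45-0)
s=onz(g,305,267,.128); print('stud',s, 'knob',onz(g,382,183,.18), 'hub',onz(g,301.5,170.5,.137))
```

```text
w6 yaw [8.26 8.22 8.09 9.42] mean 8.50 sides [0.1636 0.1601 0.1486 0.1486] ctr [0.59   0.1055]
(np.float64(15.984848699789476), np.float64(0.5964999999999997), np.float64(0.1065), np.float64(-16.140421579815794)) gap offset from bolt 42.861341111775715
stud [0.52519017 0.09562281 0.128     ] knob [0.60125943 0.06164358 0.18      ] hub [0.59622365 0.10625706 0.137     ]
```

View pics/w6z.png

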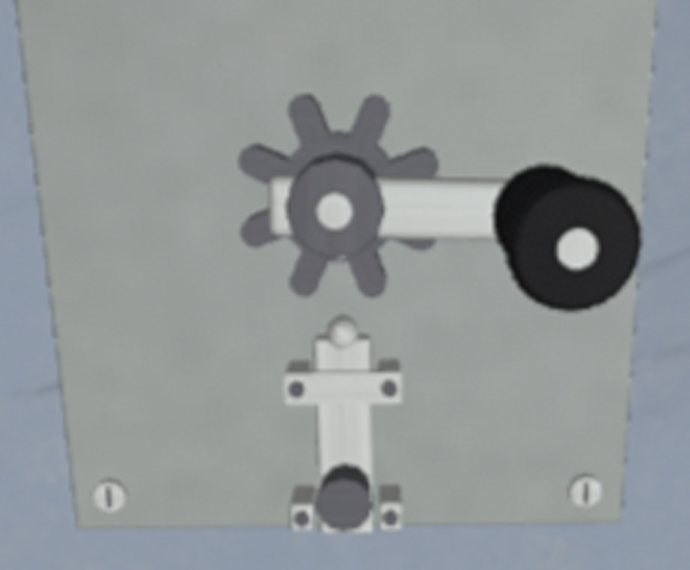

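servo_tool([
  [[-2.2,-0.45,0,0,0,0.6],[-2.2,-0.42,0,0,0,0],[0,0,3,0,0,0],[0,0,3,0,0,0],[0,0,0,0,0,0]],
], grip=-1, squeeze=20)

```text
clock: 31.8
position: [0.4971, 0.0909, 0.1623]
tool_rot: [3.141, 0.003, 0.122]
force: [0.1, 0.7, 1.6]
grip_width: -0.0
```

Run:
```python
from h import *
o,g=wsnap('w7'); print(o['position'],o['tool_rot'],o['clock'],o['grip_width'])
f=snap('scene','sc7'); cv2.imwrite('pics/sc7z.png',cv2.resize(f['image'][150:370,180:440,::-1],None,fx=2.6,fy=2.6))
print([proj(g,p).round(1).tolist() for p in [(.5252,.0956,.128),(.5252,.0956,.115)]], proj(g,o['position']))
```

```text
[0.49705028 0.09092804 0.16226835] [3.14132545 0.0034112  0.12203727] 31.8 -1.0847636957462536e-05
[[315.7, 234.9], [315.9, 227.8]] [317.95496859 315.8812916 ]
```

View pics/w7.png

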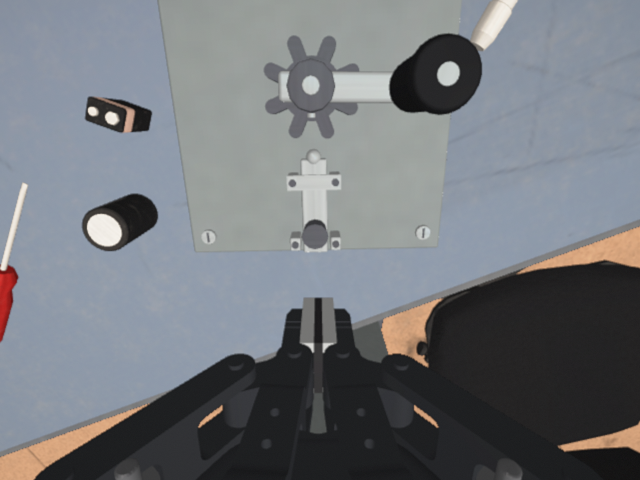

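View pics/sc7z.png

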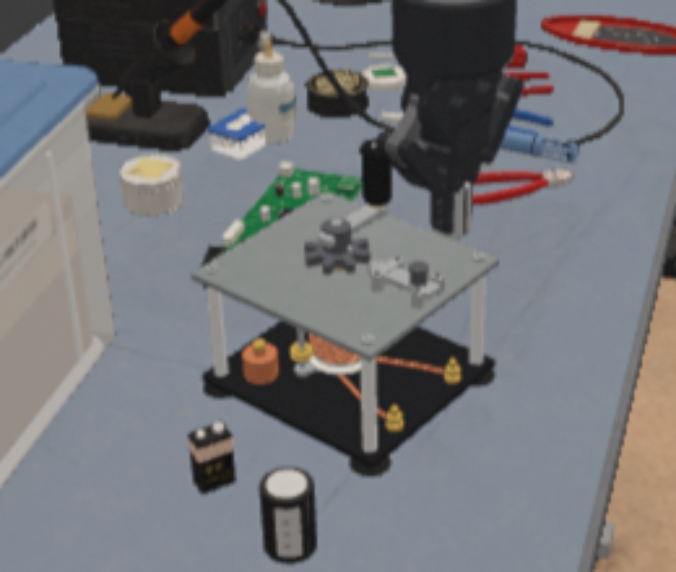

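servo_tool([
  [[0,0,2.3,0,0,-1.2],[0,0,2,0,0,0],[0,0,0,0,0,0]],
])

```text
clock: 32.28
position: [0.4977, 0.0913, 0.121]
tool_rot: [3.142, 0.0, 0.143]
force: [-0.2, 0.3, 0.5]
grip_width: 0.0004
```

Run:
```python
from h import *
bot.grab_frame('top');bot.grab_frame('top')
o=bot.observe(); print(o['position'],o['tool_rot'],o['force'],o['clock'])
p=o['position'][:2]; y=np.radians(8.25); d=np.array([.5250,.0950])-p; print('fwd %.4f left %.4f'%(d@[np.cos(y),np.sin(y)],d@[-np.sin(y),np.cos(y)]))
```

```text
[0.49827281 0.09152071 0.12199209] [-3.14146650e+00 -1.27074901e-03  1.43125170e-01] [ 1.10041913  0.01480229 -0.33903198] 32.375
fwd 0.0269 left -0.0004
```

servo_tool([
  [[0.4,0,0.2,0,0,0],[0.4,0,0,0,0,0],[0.3,0,0,0,0,0],[0,0,0,0,0,0]],
])

```text
clock: 32.88
position: [0.5087, 0.093, 0.1189]
tool_rot: [-3.142, -0.0, 0.143]
force: [-0.5, 0.1, 0.3]
grip_width: -0.0001
```

servo_tool([
  [[0.25,0,0,0,0,0],[0.25,0,0,0,0,0],[0,0,0,0,0,0]],
])

```text
clock: 33.25
position: [0.5136, 0.0937, 0.1188]
tool_rot: [-3.142, -0.0, 0.143]
force: [-0.1, -0.8, -0.9]
grip_width: -0.0
```

Run:
```python
from h import *
o,g=wsnap('w8'); print(o['position'],o['force'],o['clock'])
```

```text
[0.51363508 0.09369969 0.11877848] [-0.13439987 -0.83137925 -0.93612391] 33.25
```

View pics/w8.png

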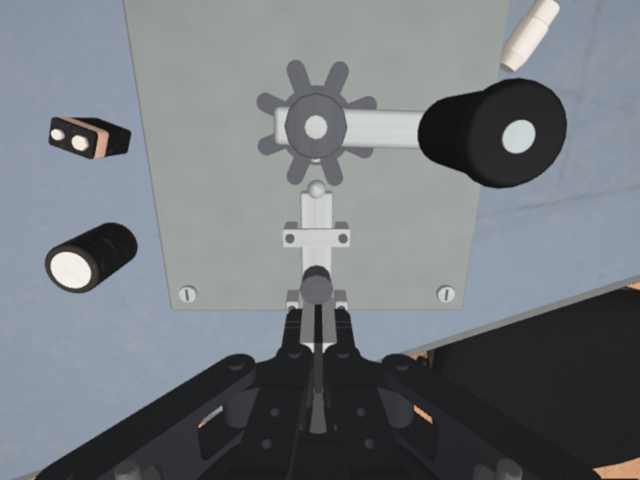

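servo_tool([
  [[0.25,0,0,0,0,0],[0.25,0,0,0,0,0]],
])

```text
clock: 33.55
position: [0.5184, 0.0944, 0.1188]
tool_rot: [3.142, 0.0, 0.143]
force: [-2.6, -0.9, 0.9]
grip_width: -0.0003
```

servo_tool([
  [[0.2,0,0,0,0,0],[0.2,0,0,0,0,0]],
])

```text
clock: 33.8
position: [0.5203, 0.0946, 0.1184]
tool_rot: [3.141, 0.005, 0.143]
force: [-21.6, -2.0, 14.8]
grip_width: 0.0001
```

Run:
```python
from h import *
o,g=wsnap('w9'); print(o['position'],o['force'],o['clock'])
```

```text
[0.52030589 0.09456341 0.11842168] [-21.60795378  -2.04299926  14.80769358] 33.8
```

View pics/w9.png

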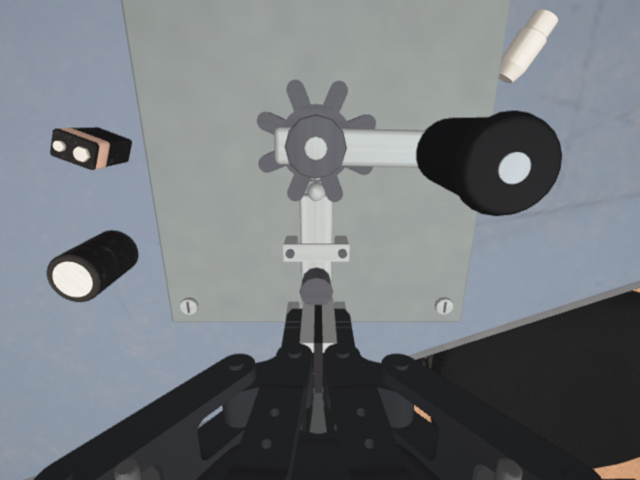

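servo_tool([
  [[-0.3,0,0,0,0,0],[0,0,-0.35,0,0,0],[0,0,0,0,0,0]],
])

```text
clock: 34.22
position: [0.5196, 0.0945, 0.1226]
tool_rot: [3.142, -0.0, 0.143]
force: [-0.9, -0.2, 1.0]
grip_width: 0.0003
```

Run:
```python
from h import *
o,g=wsnap('w10'); print(o['position'],o['force'],o['clock'])
f=snap('scene','sc10'); cv2.imwrite('pics/sc10z.png',cv2.resize(f['image'][200:300,280:400,::-1],None,fx=5,fy=5,interpolation=cv2.INTER_CUBIC))
cv2.imwrite('pics/w10z.png',cv2.resize(g['image'][60:360,220:440,::-1],None,fx=2,fy=2,interpolation=cv2.INTER_CUBIC))
```

```text
[0.51955524 0.09449704 0.12257988] [-0.87447836 -0.23157889  1.03010746] 34.225
```

View pics/w10z.png

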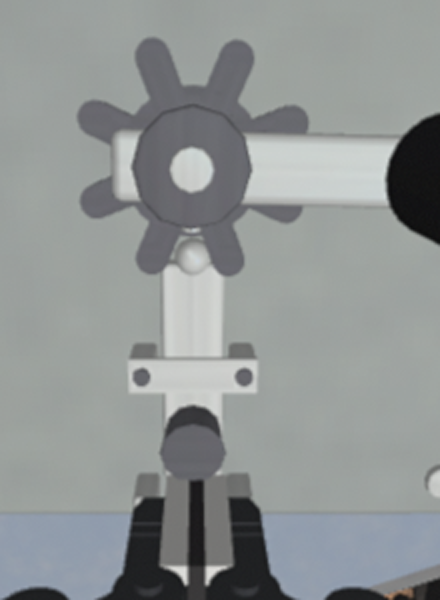

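View pics/sc10z.png

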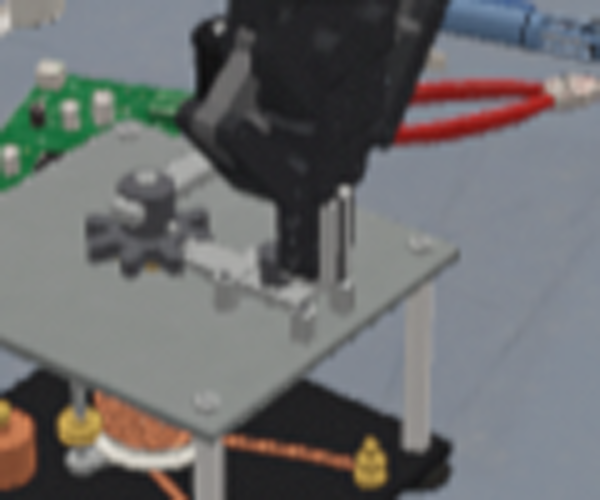

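servo_tool([
  [[0.2,0,0,0,0,0],[0.2,0,0,0,0,0]],
])

```text
clock: 34.58
position: [0.5209, 0.0947, 0.1219]
tool_rot: [3.141, 0.005, 0.143]
force: [-24.3, -2.8, 17.0]
grip_width: 0.0
```

Run:
```python
from h import *
o,g=wsnap('w11'); print(o['position'],o['tool_rot'],o['force'],o['moment'],o['clock'])
h=dict(np.load('pics/w10.npz'))
cv2.imwrite('pics/w11z.png',cv2.resize(g['image'][60:360,220:440,::-1],None,fx=2,fy=2,interpolation=cv2.INTER_CUBIC))
y=np.radians(8.25)
st=onz(h,220+193/2,60+452/2,.128); print('stud',st, 'travel',(st[:2]-np.array([.5254,.0956]))@[np.cos(y),np.sin(y)])
print('nose',onz(h,220+193/2,60+255/2,.112),'before',onz(dict(np.load('pics/w6.npz')),190+343/3,100+331/3,.112))
```

```text
[0.52090231 0.09466701 0.12188896] [3.14085583 0.005378   0.14342556] [-24.29141431  -2.78836226  17.02992452] [-0.39463007  5.22534712  0.07607455] 34.575
stud [0.53736612 0.09769758 0.128     ] travel 0.012143269648940903
nose [0.57701938 0.10345503 0.112     ] before [0.56388874 0.10141458 0.112     ]
```

View pics/w11z.png

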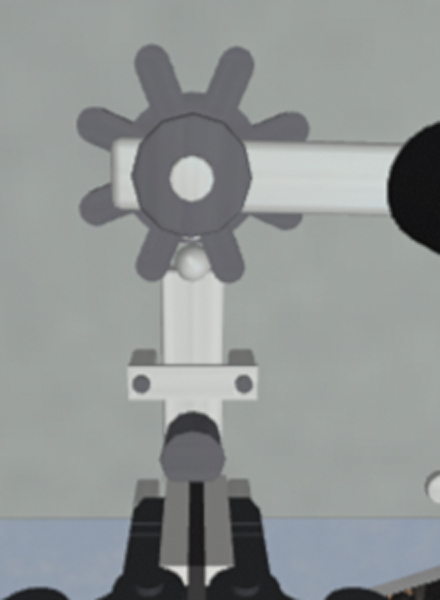

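servo_tool([
  [[-0.6,0,0,0,0,0],[-2,0,0,0,0,0],[-1,0,-3,0,0,0],[-2,0,-6,0,0,0],[0,0,0,0,0,0]],
])

```text
clock: 35.25
position: [0.4694, 0.0874, 0.2153]
tool_rot: [-3.141, -0.007, 0.143]
force: [0.8, 0.2, 0.1]
grip_width: -0.0
```

Run:
```python
from h import *
bot.grab_frame('top')
o,g=wsnap('w12'); print(o['position'],o['force'],o['clock'],o['qd'].round(3))
f=snap('scene','sc12'); cv2.imwrite('pics/sc12z.png',cv2.resize(f['image'][150:370,180:440,::-1],None,fx=2.6,fy=2.6))
```

```text
[0.46907442 0.08719592 0.21342894] [ 0.34569039 -0.07094239 -0.62560423] 35.3 [-0.005  0.056  0.009  0.016  0.009 -0.02  -0.005]
```

View pics/w12.png

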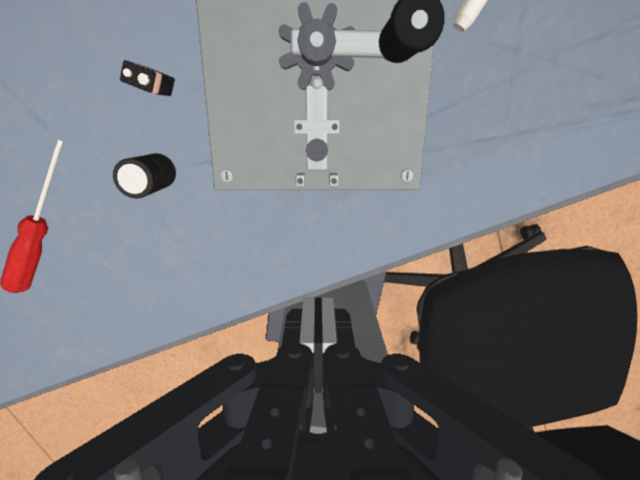

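View pics/sc12z.png

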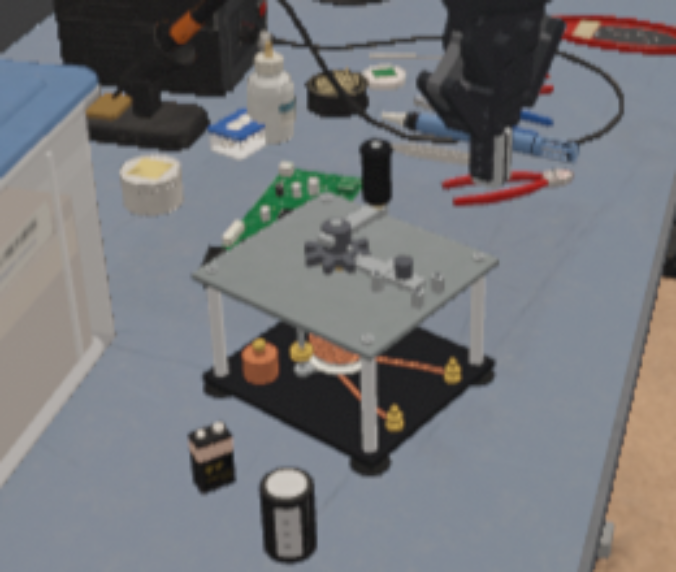

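Run:
```python
from h import *
g=dict(np.load('pics/w12.npz')); y=np.radians(8.25); X=np.array([np.cos(y),np.sin(y)])
s=onz(g,316.5,149.5,.128); s0=onz(dict(np.load('pics/w6.npz')),305,267,.128)
print('stud',s,'travel vs tri',(s[:2]-[.5254,.0956])@X,'vs w6',(s[:2]-s0[:2])@X)
k=onz(g,420,19,.18); h=onz(g,316.5,40,.137); d=(k-h)[:2]; print('crank tuner ang',np.degrees(np.arctan2(d[1],d[0]))-8.25,np.hypot(*d))
for n,p in (('w6',[(226,266.5),(385.5,264.5)]),('w12',[(226.5,176),(407.5,175.5)])):
    q=dict(np.load(f'pics/{n}.npz')); print(n,[onz(q,*a,.105)[:2].round(4) for a in p])
a=cv2.imread('pics/sc0.png').astype(int);b=cv2.imread('pics/sc12.png').astype(int)
for n,(x0,y0,x1,y1) in dict(bat=(250,310,275,342),cap=(278,328,304,368)).items(): print(n,np.abs(a-b)[y0:y1,x0:x1].mean())
```

```text
stud [0.53737949 0.09802862 0.128     ] travel vs tri 0.012204009464598892 vs w6 0.01240839066448514
crank tuner ang -90.55480423993455 0.045467690994596584
w6 [array([0.5072, 0.1589]), array([0.5262, 0.0308])]
w12 [array([0.5084, 0.1589]), array([0.5273, 0.0311])]
bat 3.5004166666666667
cap 3.4339743589743588
```

Run:
```python
from h import *
o,g=wsnap('w13'); f=g['image'][:,:,::-1]
cv2.imwrite('pics/w13z.png',cv2.resize(f[0:200,200:440],None,fx=3.3,fy=3,interpolation=cv2.INTER_CUBIC)); print(o['position'],o['force'])
```

```text
[0.46832473 0.08706311 0.2113381 ] [ 0.50762015  0.18975083 -0.0854909 ]
```

View pics/w13z.png

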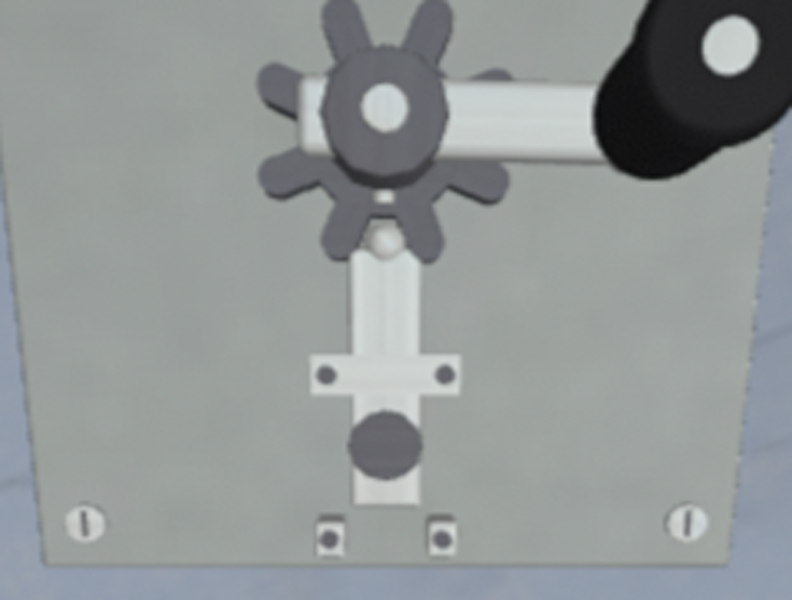

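Run:
```python
from h import *
g=dict(np.load('pics/w13.npz')); w=dict(np.load('pics/w6.npz')); w7=dict(np.load('pics/w7.npz'))
y=np.radians(8.25); X=np.array([np.cos(y),np.sin(y)])
A=lambda u,v,z:onz(g,200+(u+.5)/3.3-.5,(v+.5)/3-.5,z)[:2]@X
B=lambda u,v,z:onz(w,190+(u+.5)/3-.5,100+(v+.5)/3-.5,z)[:2]@X
for nm,a,b,z in [('stud',(385,444),(344.5,503),.128),('nose',(385,239),(343,331),.112),('screws',(386,523),(348,494),.105),('gscrew',(386,539.5),(346,517),.116),('gfront',(386,375),(343,388),.116),('hub',(385,107),(334,211),.137)]: print(nm,A(*a,z).round(4),B(*b,z).round(4),(A(*a,z)-B(*b,z)).round(4))
```

```text
stud 0.5461 0.5332 0.0128
nose 0.5866 0.5729 0.0138
screws 0.5265 0.526 0.0005
gscrew 0.5244 0.5241 0.0002
gfront 0.5596 0.5593 0.0003
hub 0.6059 0.6056 0.0003
```

Run:
```python
from h import *
print(bot.job_done(), bot.observe()['clock'])
```

```text
the job is handed in; nothing more can be done
the job is handed in; nothing more can be done
```

The coil is set three turns back from its end stop, locked in the gap nearest by a narrow margin. The job was handed in at about 35 s of the 72 s allowed.

**End stop:** I wound the crank clockwise by its hand grip. Past the running friction of about 1.5 N, the force rose to 6.3 N, roughly half the coupling's limit. I eased off and let go, so the spring brought the crank back to rest. I then repeated this more gently, to 3.7 N. Both camera readings put the rest angle at about -111.3° in the tuner's frame.

**Wind-back:** I wound three full turns counter-clockwise, then 21° more to the gap at -90°.

**Lock bolt:** I pushed it in by the stud until it stopped, at about 24 N. The final pictures show:
- **Bolt travel:** 12.8 to 13.5 mm measured against the panel, so it is fully home between two teeth.
- **Crank:** at about -90.5°.
- **Left as asked:** the battery and capacitor look unmoved against the first picture, and nothing was near the connector. The gripper is clear of everything.

**Checks that disagreed:**
- **Which gap is nearest:** the stop lies almost midway between two gaps, about 21° from -90° and 24° from -135°. I chose -90° from the pictures, whose margin over the midpoint is only about 1.2°. The force readings alone put the stop at about -113° to -116°, which would favour -135°.
- **An early bolt reading:** one rough measurement gave only about 11 to 12 mm of travel. The closer measurement replaced it.

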